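# Build up a body-mount ring stack in the jig

## Task

Take the canister off the jig by its handle and stand it upright, wholly on the green mat, then build the mount in the jig: put the rings into the bore one at a time, each flat and fully down on the one before, in this order from the bottom up: steel, black, yellow, brass, red, blue (the steel one is always there; skip any that are missing today). When the last ring is in, swing the red arm fully home over the stack, and leave everything else on the bench where it is.

Things in the scene. Friction and masses are not known exactly. Their poses are not given: they have to be found in the camera images.
- jig: stacking jig bolted to the bench: grey base plate 12 mm thick (x -60 to +125 mm, y +-55 mm in its own axes) with an upright aluminium sleeve, 80 mm across, top 78 mm above the bench, and at x = +95 mm a post 26 mm thick bearing the red arm. Origin: on the bench surface under the sleeve's axis; z up. See bore for the slots
- bore (a point): centre of the bore's floor (top of the base plate, 12 mm above the bench); axes as the jig's. Bore 62 mm wide, 66 mm deep; its top 6 mm flare to 69 mm. Two open slots 44 mm wide cut the sleeve on the jig's +y and -y sides over its full height, so fingers closing along the jig's y can carry a ring right down and open there; the walls stand on the +x and -x sides
- swing (a joint): angle of the red swing arm about the upright post: 0 (its stop) = across the mouth of the bore, pointing along the jig's -x; it grows, to 1.9 rad, as the arm swings out to the jig's -y side (counter-clockwise from above). Turns easily, stays where left. Arm 20 mm wide, 150 mm long, 88 to 98 mm above the bench: it passes above a full stack
- swing_pin (a point): grip point on the upright black pin at the free end of the swing arm, 150 mm from the pivot, 124 mm above the bench; the pin is 14 mm thick and reaches from 98 to 144 mm above the bench
- swing_pivot (a point): point on the swing arm's upright pivot axis, at the arm's top
- pot: white lidded canister with a blue band and a rigid upright bail handle, 94 mm across, 72 mm high without handle; it starts standing on top of the jig's sleeve, covering the bore. Origin: centre of its underside, z up; weighs 0.4 to 0.75 kg
- pot_grip (a point): middle of the canister's handle bar, 115 mm above its underside; the bar runs along the canister's y axis, is 14 mm thick over 56 mm, with about 34 mm free beneath
- mat: green square mat on the bench, 170 x 170 x 4 mm. Origin: centre of its underside
- ring_steel: bare grey steel ring lying flat, 58 mm outside, hole 34 mm, 16 mm high; number 1 from the bottom in the stack. Origin: centre of its underside, z up
- ring_black: black rubber ring lying flat, 58 mm outside, hole 26 mm, 14 mm high; number 2 from the bottom in the stack; may be absent. Origin: centre of its underside, z up
- ring_yellow: yellow plastic ring lying flat, 58 mm outside, hole 36 mm, 14 mm high; number 3 from the bottom in the stack; may be absent. Origin: centre of its underside, z up
- ring_brass: golden brass ring lying flat, 58 mm outside, hole 30 mm, 12 mm high; number 4 from the bottom in the stack; may be absent. Origin: centre of its underside, z up
- ring_red: red plastic ring lying flat, 58 mm outside, hole 40 mm, 14 mm high; number 5 from the bottom in the stack; may be absent. Origin: centre of its underside, z up
- ring_blue: blue plastic ring lying flat, 58 mm outside, hole 24 mm, 12 mm high; number 6 from the bottom in the stack; may be absent. Origin: centre of its underside, z up
- sand_block: grey hand sanding block with a brown underside, 70 x 45 x 26 mm; not part of the job, leave it alone. Origin: centre of its underside
- tape_roll: roll of cream masking tape lying flat, 100 mm across, 25 mm high; not part of the job, leave it alone. Origin: centre of its underside
- spray_can: upright spray can with a green label and white cap, 64 mm across, 190 mm tall; not part of the job, leave it alone. Origin: centre of its underside
- filler_tin: beige tin, 92 mm across, 100 mm tall; not part of the job, leave it alone. Origin: centre of its underside
- screwdriver: screwdriver with a red handle lying on the bench, about 200 mm long; not part of the job, leave it alone. Origin: middle of its length, on its underside
Not all that is in view belongs to the job. Several things have the shape of the ring_red; the one meant has the colours described above. Of the things that look like the ring_yellow, the smaller one is meant.

How it is judged:
By the outcome, as a careful person would: the job done as asked, in the order asked, and still so for the second after the job is handed in, with the robot touching nothing.
Of ring_black, ring_yellow, ring_brass, ring_red, ring_blue only 3 to 4 are there at a start; the rules pass over those that are not, and their reading is None.
At some moment in a run one of ring_steel, ring_black, ring_yellow, ring_brass, ring_red, ring_blue may be knocked a few centimetres aside while the robot is not near it.
It also fails if it takes over 208 s, if anything falls off the work surface, if the arm or the gripper's body presses on something with over 40 N, if the wrist force passes 120 N, or if a joint passes its speed limit or range.

## Robot

A 6-joint arm with a two-finger parallel gripper is mounted at the origin on the work surface. World frame = base frame: x ahead of the robot, y to its left, z up, the work surface at z = 0. Lengths are in m, angles in rad, forces in N, time in s.
With the tool pointing down it reaches from about 0.425 to 0.95 m from the base axis. Payload 3.5 kg.
Tool frame: the origin (TCP) lies midway between the tips of the shut fingers; the grasp point (between the pads) lies 19 mm behind it (ctrl.hold_point_z is the distance from the TCP to the grasp point, in m); z points along the fingers, y is the line along which they close (so a half turn about z gives the same grasp; the last joint's range is limited). The gripper opens to 85 mm and grips with 20 to 120 N. Pads are 22 mm wide; open, the fingers measure 114 mm over their backs; the gripper's body (76 mm by 85 mm) begins 54 mm behind the grasp point. The pads swing forward as they close: fully open they stand 13 mm farther back than shut.
Start: joints at [1.053, 0.286, 1.577, -0, 1.279, -0.15], TCP at [0.243, 0.63, 0.193] pointing down, gripper open.
Joint ranges: [-2.77, 2.77], [-0.9, 2.22], [0.21, 2.48], [-1.53, 4.67], [0.24, 2.81], [-2.84, 2.84]. Speed limits (rad/s): [2.79, 2.79, 3.14, 3.14, 3.14, 3.14].

## Interface

Orientations are given as a unit quaternion [x, y, z, w].
In Python, from plant import readout, cams, sign_off, ctrl gives the robot as it stands. The module is installed in compiled form; this text tells all that it offers.
- The arm moves only by the tool step_arm, never from a script. Its argument "increments" is a list of rows, each a list of 2 entries, a list of its own where there are three numbers: the shift along the world's x, y, z in mm, then the turn, a rotation vector about the world's x, y, z in rad. In form: [[[x, y, z], [rx, ry, rz]], ...]. A call has 1 to 8 rows; each row shifts and turns the commanded pose from where the row before left it; what a row does not reach is not made up. A row lasts 1/12 s, in which the tool goes at most 41.7 mm and 7.16 degrees, less where a joint would pass 70% of its speed; a pose out of reach is approached as far as the arm can. A call is refused whole if a number of a shift passes 41.7 or a number of a turn 0.125, either way. A call with a gripper value outside its range is refused whole. "fingers" is the opening, from -1 (shut) to 1 (fully open), set as the call begins (left out, the last holds). The fingers move at their own pace and stop on an object; "grip_force" is the grip in N (left out, the last holds). Time passes only in rows, so rows that do not move let the fingers close. It gives the time, the measured TCP pose, the force, the opening and the grip force at its end, in the units of the state.
- readout.get_state(): the state, without advancing time (a new reading comes with each control period).
- cams.read_camera(name): name is "scene" or "top"; returns the picture (400x640x3 uint8, red, green, blue); there is no depth.
- cams.get_calibration(name): a dict with "fx", "fy", "cx", "cy" (pixels), "eye" and "rotation" of the camera in the world. Camera axes: x right, y up, looking along -z (the intrinsics and any distortion apply to the point x, -y, -z); pixel columns grow to the right and rows downward; lengths in m; the calibration is good to about 2 mm. A picture is of the moment at which its call begins. get_calibration takes no time and is no camera call.
- sign_off(): hands the job in; it is judged then, once.
The state is a dict: "time": time; "qpos": joint angles; "dq": joint speeds; "joint_efforts": joint torques, N m; "eef_pos": TCP position; "tcp_rot": TCP orientation; "contact_force": force on the tool from outside, world axes, zero at the start; "wrist_torque": the same for the moment, N m; "opening": opening from 0.0 (shut) to 1.0 (fully open); "finger_force": force on a finger pad.
Only numpy, scipy, OpenCV 4.12 (cv2) and the standard library are available. Lean on these libraries where they do the work, as an engineer would, in place of code of your own. Each camera call takes 0.05 s, during which the arm holds its last target. There are 200 camera calls.

## Working session

There is one attempt and no reset: what is moved stays moved. The work goes in short steps, Python scripts to look and compute and a tool call to move; the robot and the scene stay as the last step left them, time stands still between calls to the robot, and variables do not carry over. Pictures are saved under pics/ and viewed, at most 14 in all, crops included, and the job is handed in when it is done.

Besides the shell and the picture viewer there is one more tool, called after "Request:" in YAML: its name, and indented under it one key for each argument. step_arm: Moves the arm, as the interface text tells. Its arguments: {"type":"object","properties":{"increments":{"type":"array","items":{"type":"array"}},"fingers":{"type":"number"},"grip_force":{"type":"number"}},"required":["increments"]}

```bash
mkdir -p pics; cat > h.py <<'E'
import numpy as np, cv2
from plant import readout, cams, sign_off, ctrl
def shot(n,f=None):
    im=cams.read_camera(n)
    if f: cv2.imwrite('pics/'+f,cv2.cvtColor(im,cv2.COLOR_RGB2BGR))
    return im
def ray(n,u,v):
    c=cams.get_calibration(n); d=np.array([(u-c['cx'])/c['fx'],-(v-c['cy'])/c['fy'],-1.])
    return np.array(c['eye']),np.array(c['rotation']).reshape(3,3)@d
def onz(n,u,v,z):
    e,d=ray(n,u,v); return e+d*(z-e[2])/d[2]
def proj(n,p):
    c=cams.get_calibration(n); q=np.array(c['rotation']).reshape(3,3).T@(np.array(p)-c['eye'])
    return c['cx']+c['fx']*q[0]/-q[2], c['cy']-c['fy']*q[1]/-q[2]
E
python3 - <<'E'
from h import *
for n in('scene','top'):
    shot(n,n+'0.png'); print(n,cams.get_calibration(n))
print(readout.get_state(),ctrl.hold_point_z)
E
```

```text
scene {'fx': 393.6459879614105, 'fy': 393.6459879614105, 'cx': 326.42864089429673, 'cy': 202.68167516127886, 'eye': array([1.2846082 , 0.37036565, 0.80496897]), 'rotation': array([0.24099891, 0.37594218, 0.75130293, 0.48593303])}
top {'fx': 387.9987711903614, 'fy': 387.9987711903614, 'cx': 318.2835491230663, 'cy': 201.26719809188123, 'eye': array([0.43463189, 0.00196269, 1.12145226]), 'rotation': array([ 0.02951146, -0.03459582, -0.69964813,  0.71303905])}
{'time': 0.1, 'qpos': array([ 1.05299044e+00,  2.87073789e-01,  1.57803897e+00, -4.67942310e-05,
        1.27860794e+00, -1.49990186e-01]), 'dq': array([-0.00105984, -0.00342165, -0.00324416, -0.00032327,  0.00067925,
       -0.00027762]), 'joint_efforts': array([ 1.11117341e-03, -4.07296550e+01, -2.93698758e+01, -1.17657883e-04,
        3.41255523e-03,  5.63580798e-06]), 'eef_pos': array([0.24235233, 0.62926189, 0.19148325]), 'tcp_rot': array([ 1.82866160e-01,  9.83137241e-01, -1.01260385e-03, -3.27550596e-04]), 'contact_force': array([ 0.42775232, -0.25267366, -0.09146254]), 'wrist_torque': array([-0.00605645,  0.02591737,  0.01451014]), 'finger_force': 0.0, 'opening': 0.9993668543749581} 0.0187
```

View pics/scene0.png

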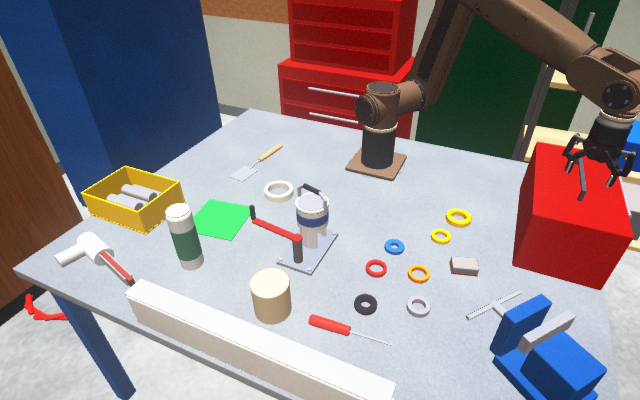

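View pics/top0.png

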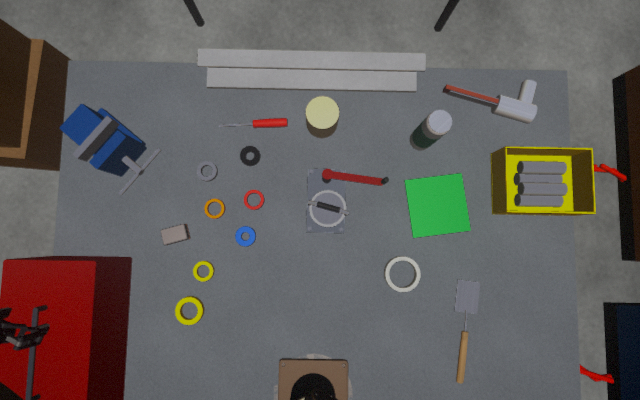

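```bash
cat >> h.py <<'E'
from scipy.spatial.transform import Rotation as R
def _rot(n): return R.from_quat(cams.get_calibration(n)['rotation']).as_matrix()
def ray(n,u,v):
    c=cams.get_calibration(n); d=np.array([(u-c['cx'])/c['fx'],-(v-c['cy'])/c['fy'],-1.])
    return np.array(c['eye']),_rot(n)@d
def proj(n,p):
    c=cams.get_calibration(n); q=_rot(n).T@(np.array(p)-c['eye'])
    return c['cx']+c['fx']*q[0]/-q[2], c['cy']-c['fy']*q[1]/-q[2]
def mask(im,name):
    H,S,V=cv2.split(cv2.cvtColor(im,cv2.COLOR_RGB2HSV)); H=H.astype(int)
    return {'red':((H<5)|(H>172))&(S>150)&(V>80),'orange':(H>8)&(H<22)&(S>150)&(V>100),
     'yellow':(H>24)&(H<34)&(S>150)&(V>100),'blue':(H>100)&(H<115)&(S>120)&(V>100),
     'black':(V<60),'green':(H>50)&(H<72)&(S>150)&(V>100)}[name].astype(np.uint8)
def blobs(n,im,name,z,amin=25):
    cs,_=cv2.findContours(mask(im,name),cv2.RETR_EXTERNAL,cv2.CHAIN_APPROX_NONE)
    out=[]
    for c in cs:
        if cv2.contourArea(c)<amin: continue
        # rectified outline on the plane z, in mm
        p=np.array([onz(n,u,v,z)[:2] for u,v in c[:,0]])*1000
        (x,y),(a,b),_=cv2.fitEllipse(p.astype(np.float32)) if len(p)>4 else ((0,0),(0,0),0)
        out.append((c[:,0].mean(0).round(0),np.round([x,y,a,b],1)))
    return out
E
python3 - <<'E'
from h import *
T=shot('top');S=shot('scene')
for nm,h in(('red',.014),('orange',.014),('yellow',.014),('blue',.012),('black',.014),('green',.004)):
  for n,im in(('top',T),('scene',S)):
    for c,p in blobs(n,im,nm,h/2 if nm!='green' else h):
        if 300<p[0]<900 and abs(p[1])<500 and p[3]<300: print(nm,n,c,p)
b=lambda im:cv2.cvtColor(im,cv2.COLOR_RGB2BGR)
A=cv2.resize(b(T)[140:330,150:280],None,fx=3,fy=3,interpolation=cv2.INTER_CUBIC)
B=cv2.resize(b(T)[150:245,295:395],None,fx=4,fy=4,interpolation=cv2.INTER_CUBIC)
o=np.zeros((570,800,3),np.uint8);o[:570,:390]=A;o[:380,395:795]=B;cv2.imwrite('pics/c1.png',o)
A=cv2.resize(b(S)[175:275,245:345],None,fx=5,fy=5,interpolation=cv2.INTER_CUBIC);cv2.imwrite('pics/c2.png',A)
E
```

```text
red top [253. 199.] [538.6 181.8  53.9  55.3]
red top [352. 177.] [610.4 -80.3  21.8 253.7]
red top [270. 122.] [765.7 139.1  22.9 124. ]Traceback (most recent call last):
  File "<stdin>", line 5, in <module>
  File "h.py", line 34, in blobs
    p=np.array([onz(n,u,v,z)[:2] for u,v in c[:,0]])*1000
                ~~~^^^^^^^^^
  File "h.py", line 11, in onz
    e,d=ray(n,u,v); return e+d*(z-e[2])/d[2]
        ~~~^^^^^^^
  File "h.py", line 19, in ray
    return np.array(c['eye']),_rot(n)@d
                              ~~~~^^^
  File "h.py", line 16, in _rot
    def _rot(n): return R.from_quat(cams.get_calibration(n)['rotation']).as_matrix()
                                    ~~~~~~~~~~~~~~~~~~~~^^^
ValueError: time passes only in moves, steps and waits
```

```bash
python3 - <<'E'
s=open('h.py').read()
s=s.replace("cams.get_calibration(n)","cal(n)")
s=s.replace("def shot","import functools\n@functools.cache\ndef cal(n): return cams.get_calibration(n)\ndef shot",1)
open('h.py','w').write(s)
E
python3 - <<'E'
from h import *
T=shot('top');S=shot('scene')
np.save('T0.npy',T);np.save('S0.npy',S)
b=lambda im:cv2.cvtColor(im,cv2.COLOR_RGB2BGR)
A=cv2.resize(b(T)[140:330,150:280],None,fx=3,fy=3,interpolation=cv2.INTER_CUBIC)
B=cv2.resize(b(T)[150:245,295:395],None,fx=4,fy=4,interpolation=cv2.INTER_CUBIC)
o=np.zeros((570,800,3),np.uint8);o[:570,:390]=A;o[:380,395:795]=B;cv2.imwrite('pics/c1.png',o)
A=cv2.resize(b(S)[175:275,245:345],None,fx=5,fy=5,interpolation=cv2.INTER_CUBIC);cv2.imwrite('pics/c2.png',A)
for nm,h in(('red',.014),('orange',.014),('yellow',.014),('blue',.012),('black',.014),('green',.004)):
  for n,im in(('top',T),('scene',S)):
    for c,p in blobs(n,im,nm,h/2 if nm!='green' else h):
        if 300<p[0]<900 and abs(p[1])<500 and p[3]<300: print(nm,n,c,p)
c=np.float32(np.argwhere(mask(T,'green')>0)[:,::-1]); q=cv2.boxPoints(cv2.minAreaRect(c)); print([onz('top',*k,.004).round(3)[:2] for k in q])
E
```

```text
red top [253. 199.] [538.6 181.8  53.9  55.3]
red top [352. 177.] [610.3 -81.5  21.8 250.4]
red top [270. 122.] [765.8 138.1  23.1 125.7]
red scene [329. 325.] [758.  134.   26.3 126.6]
red scene [376. 268.] [536.1 178.7  53.9  61.6]
red scene [277. 230.] [ 510.1 -131.9   24.4  256. ]
orange top [214. 208.] [510.5 293.7  54.4  55.8]
orange scene [417. 278.] [469.  287.8  72.4 138. ]
yellow top [203. 271.] [332.5 317.9  54.9  55.4]
yellow scene [419. 273.] [504.  290.7  49.2  49.7]
yellow scene [441. 235.] [326.6 315.1  54.6  54.8]
blue top [245. 236.] [433.  203.   54.5  56. ]
blue scene [394. 246.] [430.7 199.8  54.6  62.1]
black top [328. 207.] [521.2 -33.   13.7  81.4]
black top [250. 155.] [666.2 197.   53.7  56.2]
black top [422. 136.] [ 736.  -309.5   63.8   75.5]
green top [437. 205.] [ 532.6 -349.2  194.7  195.2]
green scene [221. 219.] [ 529.  -347.1  166.2  197.9]
[array([ 0.603, -0.254]), array([ 0.631, -0.422]), array([ 0.462, -0.444]), array([ 0.435, -0.279])]
```

View pics/c1.png

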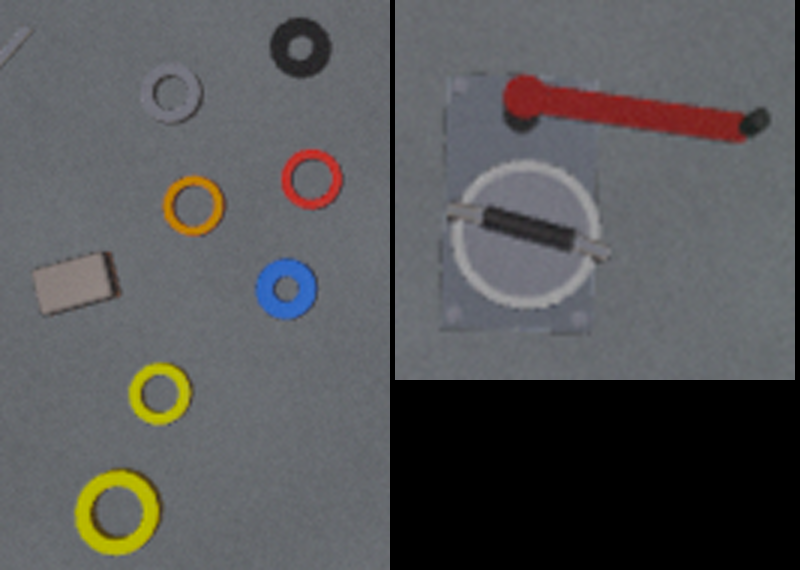

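View pics/c2.png

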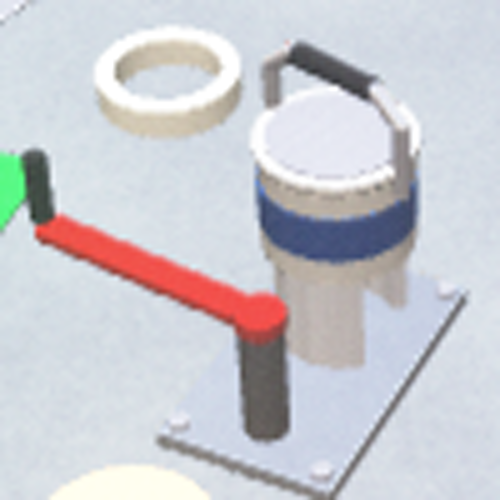

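```bash
python3 - <<'E'
from h import *
T=np.load('T0.npy')
# handle bar
m=mask(T,'black'); m[:190]=0;m[225:]=0;m[:,:300]=0;m[:,360:]=0
p=np.array([onz('top',u,v,.193)[:2] for v,u in np.argwhere(m)]); r=cv2.minAreaRect((p*1000).astype(np.float32));d=np.linalg.svd(p-p.mean(0))[2][0]
print('bar',r,p.mean(0),np.degrees(np.arctan2(d[1],d[0])))
# red arm: far end circles
m=mask(T,'red'); m[:160]=0;m[195:]=0;m[:,:315]=0
p=np.array([onz('top',u,v,.098)[:2] for v,u in np.argwhere(m)])*1000
print('arm',cv2.boxPoints(cv2.minAreaRect(p.astype(np.float32))).round(0))
l=p[p[:,1]>p[:,1].max()-26];print('pivot',l.mean(0))
# plate
H=cv2.cvtColor(T,cv2.COLOR_RGB2HSV)
print('bench',H[260,320],'plate',H[225,340],'steel',H[178,207],H[171,200])
# plate corners by crop pixels
for u,v in[(447,73),(600,78),(441,330),(590,334)]:
    print(onz('top',295+(u-395)/4,150+v/4,.012)[:2].round(3))
g=H[150:190,190:225].astype(int);b=np.median(g.reshape(-1,3),0);print(b)
D=np.abs(g[:,:,2]-b[2]);gg=T[150:190,190:225].astype(int);D=np.abs(gg-np.median(gg.reshape(-1,3),0)).max(2)
k=(D>14).astype(np.uint8);print('\n'.join(''.join('.#'[x] for x in r) for r in k))
E
```

```text
bar ((506.7192687988281, -26.76561737060547), (54.104515075683594, 12.040712356567383), 75.79004669189453) [ 0.50679196 -0.02712233] 75.69224374954395
arm [[ 572.  -14.]
 [ 598. -829.]
 [ 645. -827.]
 [ 619.  -13.]]
pivot [601.72369214 -26.15387317]
bench [109  18 114] plate [105  32 110] steel [115  22 125] [120  14 111]
[0.631 0.026]
[ 0.629 -0.084]
[0.446 0.027]
[ 0.445 -0.079]
[109.  17. 111.]
...................................
...................................
...................................
...................................
...................................
...................................
...................................
...................................
...................................
...................................
...................................
...................................
...............##..................
...........##.....####.............
.............#......###............
..............#####...##.#.........
.........#...####.....#...#........
........#...###........##.#........
...........###.........#..##.......
...........##..........#...#.......
...........##..........#...#.......
........##.#............#..#.......
.......#...##..........##.##.......
.......#.#.##.........###.##.......
.........#..#..........##.##.......
.............#........#..##........
................#..##.#..##........
................##......##.........
...............#...#...###.........
...............#.....###...........
.............#....#####............
...............#####...............
...................................
...................................
...................................
...................................
...................................
...................................
...................................
...................................
```

Top and scene pictures: the jig is at about (505, -27) mm with the pot on it. Rings in the top view are steel (207,171), black (250,156), red (254,200) and blue (245,236). There are three ambiguous rings:
- **Orange (214,209):** it has ring_red's shape with a 40 mm hole, not brass's 30 mm, so it is a decoy and brass is absent.
- **Small yellow (203,271):** 58 mm across, so this is ring_yellow.
- **Large yellow (189,310):** the decoy.

The crop confirms this. I'll go for the pot first.

Request:
step_arm:
  increments:
    - [[13.9,-34.6,18],[0,0,-0.12]]
    - [[13.9,-34.6,18],[0,0,-0.12]]
    - [[13.9,-34.6,18],[0,0,-0.12]]
    - [[13.9,-34.6,18],[0,0,-0.12]]
    - [[13.9,-34.6,18],[0,0,-0.12]]
    - [[13.9,-34.6,18],[0,0,-0.12]]
    - [[13.9,-34.6,0],[0,0,-0.12]]
    - [[13.9,-34.6,0],[0,0,-0.12]]
  fingers: 1

```text
time: 0.97
eef_pos: [0.3547, 0.3519, 0.3029]
tcp_rot: [0.618, 0.786, 0.002, 0.001]
contact_force: [0.8, -0.1, -0.7]
opening: 0.999
finger_force: 0.0
```

Request:
step_arm:
  increments:
    - [[13.9,-34.6,0],[0,0,-0.12]]
    - [[13.9,-34.6,0],[0,0,-0.12]]
    - [[13.9,-34.6,0],[0,0,-0.12]]
    - [[13.9,-34.6,0],[0,0,-0.12]]
    - [[13.9,-34.6,0],[0,0,-0.014]]
    - [[13.9,-34.6,0],[0,0,0]]
    - [[13.9,-34.6,0],[0,0,0]]
    - [[13.9,-34.6,0],[0,0,0]]

```text
time: 1.63
eef_pos: [0.4653, 0.0745, 0.301]
tcp_rot: [0.79, 0.613, 0.0, 0.0]
contact_force: [0.7, 0.7, 0.3]
opening: 1.003
finger_force: 0.0
```

Request:
step_arm:
  increments:
    - [[13.9,-34.6,0],[0,0,0]]
    - [[13.9,-34.6,0],[0,0,0]]
    - [[13.9,-34.6,0],[0,0,0]]
    - [[0,0,0],[0,0,0]]
    - [[0,0,0],[0,0,0]]
    - [[0,0,0],[0,0,0]]

```text
time: 2.13
eef_pos: [0.5065, -0.0272, 0.3006]
tcp_rot: [0.79, 0.613, -0.0, -0.0]
contact_force: [-0.4, -0.1, 0.5]
opening: 0.998
finger_force: 0.0
```

Request:
step_arm:
  increments:
    - [[0,0,-35],[0,0,0]]
    - [[0,0,-35],[0,0,0]]
    - [[0,0,-30],[0,0,0]]
    - [[0,0,-20],[0,0,0]]
    - [[0,0,-8],[0,0,0]]
    - [[0,0,0],[0,0,0]]
    - [[0,0,0],[0,0,0]]

```text
time: 2.72
eef_pos: [0.5072, -0.0267, 0.1738]
tcp_rot: [0.79, 0.614, 0.0, 0.0]
contact_force: [0.5, -1.0, 1.0]
opening: 0.997
finger_force: 0.0
```

Request:
step_arm:
  increments:
    - [[0,0,0],[0,0,0]]
    - [[0,0,0],[0,0,0]]
    - [[0,0,0],[0,0,0]]
    - [[0,0,0],[0,0,0]]
    - [[0,0,0],[0,0,0]]
    - [[0,0,0],[0,0,0]]
    - [[0,0,0],[0,0,0]]
    - [[0,0,0],[0,0,0]]
  fingers: -1
  grip_force: 70

```text
time: 3.38
eef_pos: [0.5067, -0.0276, 0.1727]
tcp_rot: [0.79, 0.613, -0.0, -0.0]
contact_force: [0.3, -0.0, -0.1]
opening: -0.006
finger_force: 0.0
```

```bash
python3 - <<'E'
from h import *
s=readout.get_state();print(s['opening'],s['finger_force'],s['eef_pos'],s['contact_force'])
S=shot('scene');cv2.imwrite('pics/g1.png',cv2.resize(cv2.cvtColor(S,cv2.COLOR_RGB2BGR)[120:280,230:430],None,fx=3,fy=3))
E
```

```text
-0.006104883815254312 0.0 [ 0.50672713 -0.02761275  0.17268922] [ 0.264248   -0.04642164 -0.06296059]
```

View pics/g1.png

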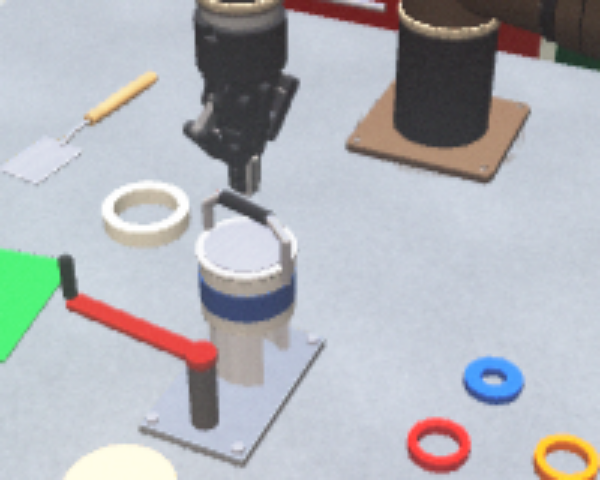

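```bash
python3 - <<'E'
from h import *
T=shot('top')
p=[.5067,-.0276,.1727]
print(proj('scene',p),proj('top',p))
for q in([.505,-.0275,.193],[.601,-.027,.098],[.446,.027,.012],[.63,.026,.012]): print(q,proj('scene',q))
S0=np.load('S0.npy')
# triangulate: handle bar, ring centres
def tri(a,b):
    e1,d1=ray('top',*a);e2,d2=ray('scene',*b)
    A=np.stack([d1,-d2],1);t=np.linalg.lstsq(A,e2-e1,rcond=None)[0]
    x,y=e1+d1*t[0],e2+d2*t[1];return ((x+y)/2).round(4),np.linalg.norm(x-y).round(4)
print('bar',tri((328,207.5),(312,188.5)));print('pivot',tri((328,174.5),(297.5,238)))
cv2.imwrite('pics/g2.png',cv2.resize(cv2.cvtColor(T,cv2.COLOR_RGB2BGR)[150:300,260:410],None,fx=4,fy=4))
E
```

```text
(np.float64(311.642989617483), np.float64(195.62436975391165)) (np.float64(327.7709959780282), np.float64(207.2480102746072))
[0.505, -0.0275, 0.193] (np.float64(311.75809542661415), np.float64(189.22935987072938))
[0.601, -0.027, 0.098] (np.float64(297.1033362629689), np.float64(237.1581458988167))
[0.446, 0.027, 0.012] (np.float64(337.83714211691614), np.float64(231.92026802572806))
[0.63, 0.026, 0.012] (np.float64(310.9847782236286), np.float64(272.76130925859945))
bar (array([ 0.5043, -0.0273,  0.1951]), np.float64(0.0004))
pivot (array([ 0.6   , -0.028 ,  0.0939]), np.float64(0.0026))
```

View pics/g2.png

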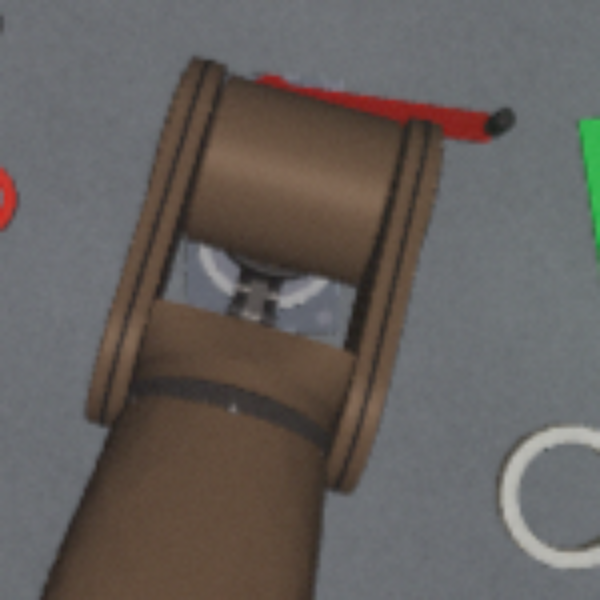

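```bash
python3 - <<'E'
from h import *
print('origin',proj('top',[0,0,0]),proj('scene',[0,0,0]))
for z in(.193,.25,.3): print('start',proj('top',[.243,.63,z]),proj('scene',[.243,.63,z]))
def tri(a,b):
    e1,d1=ray('top',*a);e2,d2=ray('scene',*b)
    A=np.stack([d1,-d2],1);t=np.linalg.lstsq(A,e2-e1,rcond=None)[0]
    x,y=e1+d1*t[0],e2+d2*t[1];return ((x+y)/2).round(4),np.linalg.norm(x-y).round(4)
print('tip',tri((324,225),(311.7,183.3)))
S=np.load('S0.npy');T=np.load('T0.npy');b=lambda im:cv2.cvtColor(im,cv2.COLOR_RGB2BGR)
o=np.zeros((400,800,3),np.uint8);o[:,:400]=cv2.resize(b(S)[90:210,520:640],(400,400));o[:,400:]=cv2.resize(b(T)[270:390,0:120],(400,400));cv2.imwrite('pics/g3.png',o)
E
```

```text
origin (np.float64(312.83297281120616), np.float64(393.6727658793652)) (np.float64(375.9321685178194), np.float64(163.67101215410582))
start (np.float64(43.82968366817704), np.float64(314.12882695232577)) (np.float64(579.0551503688091), np.float64(195.43461146329784))
start (np.float64(25.635729678299754), np.float64(319.3326928518593)) (np.float64(587.5919113967129), np.float64(177.35610842516277))
start (np.float64(7.541587079476585), np.float64(324.50801052627463)) (np.float64(595.5741007910449), np.float64(160.45203500144729))
tip (array([ 0.4684, -0.0308,  0.1886]), np.float64(0.0267))
```

View pics/g3.png

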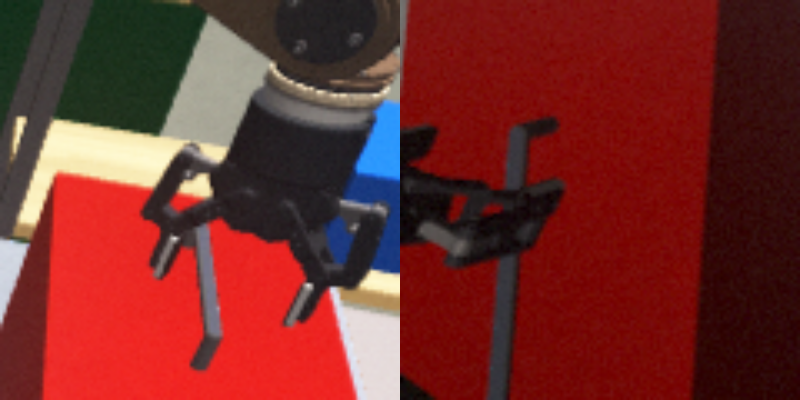

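The shut tips show at scene (312,183), where the reported pose predicts (312,196), and the start picture shows the same shift. So the tool really sits about 38 mm higher than reported. I'll open, go 36 mm lower and look.

Request:
step_arm:
  increments:
    - [[0,0,0],[0,0,0]]
    - [[0,0,0],[0,0,0]]
    - [[0,0,0],[0,0,0]]
    - [[0,0,0],[0,0,0]]
    - [[0,0,0],[0,0,0]]
    - [[0,0,-10],[0,0,0]]
    - [[0,0,-10],[0,0,0]]
    - [[0,0,0],[0,0,0]]
  fingers: 1

```text
time: 4.15
eef_pos: [0.5048, -0.0271, 0.1495]
tcp_rot: [0.79, 0.613, -0.002, -0.002]
contact_force: [0.3, -0.3, -0.3]
opening: 1.001
finger_force: 0.0
```

Request:
step_arm:
  increments:
    - [[0,0,-8],[0,0,0]]
    - [[0,0,-8],[0,0,0]]
    - [[0,0,0],[0,0,0]]
    - [[0,0,0],[0,0,0]]

```text
time: 4.48
eef_pos: [0.5062, -0.0274, 0.1358]
tcp_rot: [0.79, 0.613, -0.001, -0.001]
contact_force: [-0.7, 0.2, -0.9]
opening: 0.999
finger_force: 0.0
```

```bash
python3 - <<'E'
from h import *
s=readout.get_state();print(s['opening'],s['finger_force'],s['eef_pos'],s['contact_force'],s['qpos'])
S=shot('scene');cv2.imwrite('pics/g4.png',cv2.resize(cv2.cvtColor(S,cv2.COLOR_RGB2BGR)[140:240,260:370],None,fx=5,fy=5))
E
```

```text
0.9988809822017529 0.0 [ 0.50620228 -0.02743165  0.13578644] [-0.65380166  0.16623871 -0.86381161] [-2.54507160e-01 -3.03643911e-02  2.03512446e+00 -8.54642396e-06
  1.13863570e+00 -3.41908986e-03]
```

View pics/g4.png

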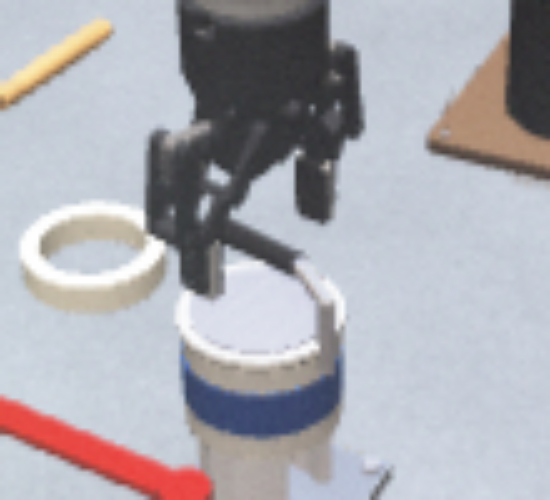

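The bar lies between the fingers: near tip at scene (301,199), far tip at (323,184), bar middle at (312,189). Closing.

Request:
step_arm:
  increments:
    - [[0,0,0],[0,0,0]]
    - [[0,0,0],[0,0,0]]
    - [[0,0,0],[0,0,0]]
    - [[0,0,0],[0,0,0]]
    - [[0,0,0],[0,0,0]]
    - [[0,0,0],[0,0,0]]
    - [[0,0,0],[0,0,0]]
    - [[0,0,0],[0,0,0]]
  fingers: -1
  grip_force: 80

```text
time: 5.2
eef_pos: [0.5072, -0.0276, 0.1371]
tcp_rot: [0.79, 0.613, 0.0, 0.0]
contact_force: [-0.1, 0.3, -0.2]
opening: 0.138
finger_force: 77.9
```

Request:
step_arm:
  increments:
    - [[0,0,5],[0,0,0]]
    - [[0,0,10],[0,0,0]]
    - [[0,0,10],[0,0,0]]
    - [[0,0,0],[0,0,0]]
    - [[0,0,0],[0,0,0]]

```text
time: 5.62
eef_pos: [0.5073, -0.0277, 0.1627]
tcp_rot: [0.79, 0.613, 0.001, 0.001]
contact_force: [-0.2, -0.5, -4.4]
opening: 0.134
finger_force: 78.2
```

Request:
step_arm:
  increments:
    - [[0,0,15],[0,0,0]]
    - [[0,0,25],[0,0,0]]
    - [[0,0,20],[0,0,0]]
    - [[0,0,5],[0,0,0]]
    - [[2.6,-15,0],[0,0,0]]
    - [[2.6,-25,0],[0,0,0]]
    - [[2.6,-35,0],[0,0,0]]
    - [[2.6,-40,0],[0,0,0]]

```text
time: 6.28
eef_pos: [0.5166, -0.1422, 0.2253]
tcp_rot: [0.789, 0.614, -0.0, -0.001]
contact_force: [1.0, 0.5, -3.7]
opening: 0.132
finger_force: 78.4
```

Request:
step_arm:
  increments:
    - [[2.6,-40,0],[0,0,0]]
    - [[2.6,-40,0],[0,0,0]]
    - [[2.6,-40,0],[0,0,0]]
    - [[2.6,-37,0],[0,0,0]]
    - [[2.6,-30,0],[0,0,0]]
    - [[2.6,-20,0],[0,0,0]]
    - [[0,0,0],[0,0,0]]
    - [[0,0,0],[0,0,0]]

```text
time: 6.95
eef_pos: [0.5319, -0.3501, 0.2244]
tcp_rot: [0.791, 0.612, -0.0, -0.002]
contact_force: [0.2, 0.4, -5.0]
opening: 0.133
finger_force: 78.4
```

Request:
step_arm:
  increments:
    - [[0,0,-15],[0,0,0]]
    - [[0,0,-25],[0,0,0]]
    - [[0,0,-30],[0,0,0]]
    - [[0,0,-30],[0,0,0]]
    - [[0,0,-25],[0,0,0]]
    - [[0,0,-20],[0,0,0]]
    - [[0,0,-10],[0,0,0]]
    - [[0,0,0],[0,0,0]]

```text
time: 7.62
eef_pos: [0.5307, -0.3464, 0.0676]
tcp_rot: [0.79, 0.613, -0.001, -0.004]
contact_force: [-0.5, 0.4, -5.1]
opening: 0.131
finger_force: 78.3
```

```bash
python3 - <<'E'
from h import *
s=readout.get_state();print(s['opening'],s['eef_pos'],s['contact_force'])
S=shot('scene');cv2.imwrite('pics/g5.png',cv2.resize(cv2.cvtColor(S,cv2.COLOR_RGB2BGR)[130:290,150:350],None,fx=4,fy=4)[:600])
E
```

```text
0.13058349317878296 [ 0.53069476 -0.34640402  0.06761036] [-0.49227186  0.37086277 -5.07641127]
```

View pics/g5.png

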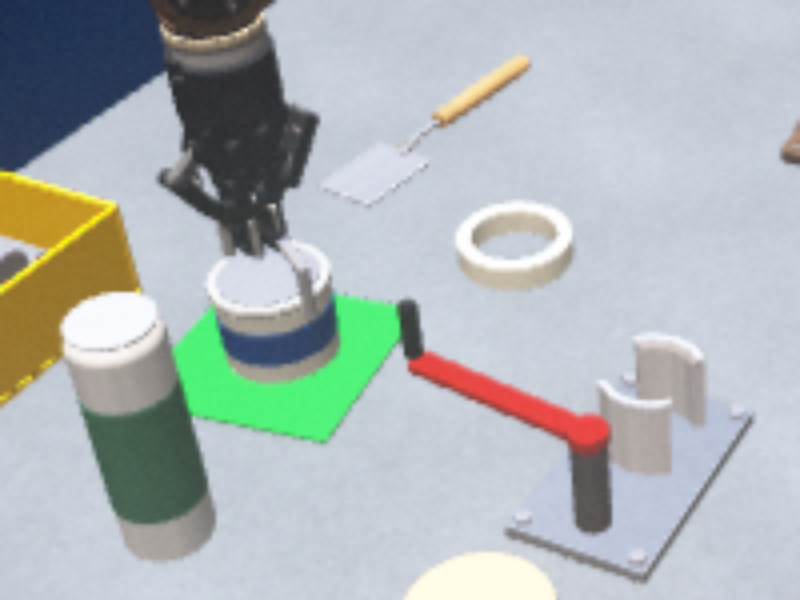

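The pot hangs over the mat at scene (218,218), with its upper rim fully inside the green. I'll lower it gently.

Request:
step_arm:
  increments:
    - [[0,0,-2],[0,0,0]]
    - [[0,0,-2],[0,0,0]]
    - [[0,0,0],[0,0,0]]
    - [[0,0,0],[0,0,0]]

```text
time: 8.0
eef_pos: [0.5334, -0.35, 0.0691]
tcp_rot: [0.79, 0.613, 0.0, 0.001]
contact_force: [-0.5, 0.4, -5.2]
opening: 0.13
finger_force: 78.3
```

Request:
step_arm:
  increments:
    - [[0,0,-1],[0,0,0]]
    - [[0,0,0],[0,0,0]]
    - [[0,0,0],[0,0,0]]

```text
time: 8.25
eef_pos: [0.5328, -0.3496, 0.0669]
tcp_rot: [0.79, 0.613, 0.0, 0.0]
contact_force: [-0.3, 0.4, -4.7]
opening: 0.134
finger_force: 78.3
```

```bash
python3 - <<'E'
from h import *
s=readout.get_state();print(s['opening'],s['eef_pos'],s['contact_force'])
T=shot('top');np.save('T1.npy',T)
c=np.float32(np.argwhere(mask(T,'green')>0)[:,::-1]);print(c.min(0),c.max(0))
E
```

```text
0.13350779873800842 [ 0.53279147 -0.34962891  0.06693052] [-0.27263811  0.37817221 -4.67427695]
[405. 173.] [461. 237.]
```

Request:
step_arm:
  increments:
    - [[0,0,-1.5],[0,0,0]]
    - [[0,0,-1.5],[0,0,0]]
    - [[0,0,0],[0,0,0]]
    - [[0,0,0],[0,0,0]]
    - [[0,0,0],[0,0,0]]

```text
time: 8.72
eef_pos: [0.5327, -0.3495, 0.0636]
tcp_rot: [0.79, 0.613, -0.0, -0.0]
contact_force: [-0.1, 0.7, -4.8]
opening: 0.13
finger_force: 78.7
```

Request:
step_arm:
  increments:
    - [[0,0,-1],[0,0,0]]
    - [[0,0,0],[0,0,0]]
    - [[0,0,0],[0,0,0]]
    - [[0,0,0],[0,0,0]]

```text
time: 9.05
eef_pos: [0.5332, -0.3497, 0.0632]
tcp_rot: [0.79, 0.613, 0.0, 0.001]
contact_force: [0.5, 0.3, -2.7]
opening: 0.134
finger_force: 78.7
```

Request:
step_arm:
  increments:
    - [[0,0,-1],[0,0,0]]
    - [[0,0,0],[0,0,0]]
    - [[0,0,0],[0,0,0]]
    - [[0,0,0],[0,0,0]]

```text
time: 9.38
eef_pos: [0.5334, -0.3498, 0.0631]
tcp_rot: [0.79, 0.613, 0.0, 0.001]
contact_force: [-0.6, 2.4, 4.4]
opening: 0.132
finger_force: 79.3
```

Request:
step_arm:
  increments:
    - [[0,0,0],[0,0,0]]
    - [[0,0,0],[0,0,0]]
    - [[0,0,0],[0,0,0]]
    - [[0,0,0],[0,0,0]]
    - [[0,0,0],[0,0,0]]
    - [[0,0,0],[0,0,0]]
    - [[0,0,10],[0,0,0]]
    - [[0,0,20],[0,0,0]]
  fingers: 1

```text
time: 10.05
eef_pos: [0.5309, -0.348, 0.0892]
tcp_rot: [0.79, 0.613, -0.001, -0.003]
contact_force: [-0.3, -0.1, -1.1]
opening: 0.997
finger_force: 0.0
```

Request:
step_arm:
  increments:
    - [[0,0,35],[0,0,0]]
    - [[0,0,40],[0,0,0]]
    - [[0,0,40],[0,0,0]]
    - [[0,0,40],[0,0,0]]
    - [[0,0,0],[0,0,0]]
    - [[0,0,0],[0,0,0]]

```text
time: 10.55
eef_pos: [0.5344, -0.3509, 0.2524]
tcp_rot: [0.79, 0.613, 0.001, 0.005]
contact_force: [-0.1, 0.3, -1.4]
opening: 1.002
finger_force: 0.0
```

```bash
python3 - <<'E'
from h import *
T=shot('top');S=shot('scene');np.save('T1.npy',T);np.save('S1.npy',S)
o=np.zeros((600,800,3),np.uint8);b=lambda im:cv2.cvtColor(im,cv2.COLOR_RGB2BGR)
o[:,:400]=cv2.resize(b(T)[160:250,300:360],(400,600),interpolation=cv2.INTER_CUBIC);o[:300,400:]=cv2.resize(b(T)[150:240,390:480],(400,300));o[300:,400:]=cv2.resize(b(S)[170:260,170:290],(400,300))
cv2.imwrite('pics/g6.png',o)
E
```

```text
(no output)
```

View pics/g6.png

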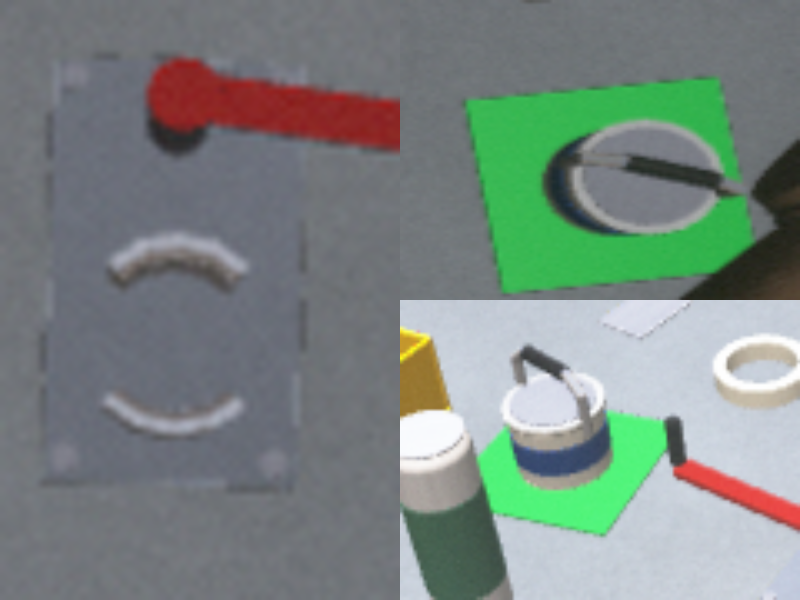

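```bash
python3 - <<'E'
from h import *
f=lambda u,v,z:onz('top',300+(u/400*60)-.5*0,160+v/600*90,z)[:2]*1000
w=np.array([f(*p,.078) for p in((112,272),(243,270),(107,400),(240,403))]);print(w.round(1),w.mean(0))
# outer extremes of the walls along x: top arc (178,233) bottom (174,437) outer
a,b=f(178,233,.078),f(174,437,.078);print('outer',a,b,(a+b)/2,np.linalg.norm(a-b))
k=np.array([f(*p,.012) for p in((55,60),(303,65),(42,487),(292,490))]);print(k.round(1),k.mean(0))
for i,j in((2,0),(3,1),(1,0),(3,2)): d=k[j]-k[i];print(np.degrees(np.arctan2(d[1],d[0])))
print('pivot',f(183,95,.098))
T=np.load('T1.npy');S=np.load('S1.npy')
for nm,h in(('red',.014),('yellow',.014),('blue',.012),('black',.014)):
    for c,p in blobs('top',T,nm,h/2):
        if 300<p[0]<900 and abs(p[1])<500 and p[3]<70: print(nm,c,p)
k=mask(T,'black')
# steel: Hough circle
g=cv2.cvtColor(T[140:200,180:240],cv2.COLOR_RGB2GRAY);g=cv2.resize(g,None,fx=6,fy=6,interpolation=cv2.INTER_CUBIC)
c=cv2.HoughCircles(g,cv2.HOUGH_GRADIENT,2,100,param1=60,param2=20,minRadius=50,maxRadius=72)
for u,v,r in c[0]: u,v=180+(u+.5)/6-.5,140+(v+.5)/6-.5;print('steel',u,v,r/6,onz('top',u,v,.012))
E
```

```text
[[ 5.308e+02 -6.000e-01]
 [ 5.326e+02 -5.370e+01]
 [ 4.789e+02  4.000e-01]
 [ 4.787e+02 -5.330e+01]] [505.26105649 -26.80072489]
outer [547.18952106 -27.10734088] [464.52753074 -26.87014675] [505.8585259  -26.98874381] 82.66233062556431
[[628.7  25.7]
 [628.7 -82. ]
 [444.   27.4]
 [444.7 -79.5]] [536.55126198 -27.12321946]
-0.5239464731113991
-0.7641155568809782
89.97731626800619
90.38401737217974
pivot [600.56141522 -27.62690943]
red [253. 199.] [538.5 182.   53.5  55.3]
yellow [203. 271.] [332.5 317.9  55.1  55.3]
blue [245. 236.] [433.  203.   54.5  56. ]
black [427. 206.] [ 527.3 -332.4   41.7   68.2]
black [250. 156.] [666.3 196.9  52.8  55.7]
black [422. 137.] [ 732.  -306.3   57.6   66.7]
steel 206.41667 170.41667 11.2 [0.61873203 0.31931299 0.012     ]
```

```bash
cat >> h.py <<'E'
def steel(T,u0=180,u1=240,v0=140,v1=200):
    g=T[v0:v1,u0:u1].astype(float);D=cv2.GaussianBlur(np.abs(g-np.median(g.reshape(-1,3),0)).max(2),(0,0),.8)
    k=cv2.morphologyEx((D>7).astype(np.uint8),cv2.MORPH_CLOSE,np.ones((3,3),np.uint8))
    cs,_=cv2.findContours(k,cv2.RETR_EXTERNAL,cv2.CHAIN_APPROX_NONE);out=[]
    for c in cs:
        if len(c)<20: continue
        p=np.array([onz('top',u+u0,v+v0,.008)[:2] for u,v in c[:,0]])*1000
        out.append((c[:,0].mean(0)+[u0,v0],np.round(np.r_[np.hstack(cv2.minEnclosingCircle(p.astype(np.float32))),np.hstack(cv2.fitEllipse(p.astype(np.float32))[:2])],1)))
    return out
E
python3 - <<'E'
from h import *
for t in('T0','T1'): print(steel(np.load(t+'.npy')))
print(onz('top',207,171.3,.008))
E
```

```text
[(array([214.26086957, 198.26086957]), array([538.2, 293.6,  15.9, 539.3, 293.6,   6.5,  33.9])), (array([207.22580645, 171.06451613]), array([617.2, 318.2,  32.5, 617.7, 317.5,  58. ,  63.2]))]
[(array([214.26086957, 198.2173913 ]), array([538.2, 293.6,  15.9, 539.4, 294.5,   6.5,  35.5])), (array([207.31147541, 171.18032787]), array([617.1, 318.1,  32.6, 617.5, 317.7,  58.9,  64. ]))]
[0.61684453 0.31865713 0.008     ]
```

The pot stands clear of the mat edges, and the bore is at (505.3, -27.0) with jig yaw about 0. Next is the steel ring at (617,318), top pixel (207,171), with the tool turned to yaw -90°.

Request:
step_arm:
  increments:
    - [[4.7,37,0],[0,0,-0.12]]
    - [[4.7,37,0],[0,0,-0.12]]
    - [[4.7,37,0],[0,0,-0.12]]
    - [[4.7,37,0],[0,0,-0.12]]
    - [[4.7,37,0],[0,0,-0.12]]
    - [[4.7,37,0],[0,0,-0.12]]
    - [[4.7,37,0],[0,0,-0.12]]
    - [[4.7,37,0],[0,0,-0.12]]

```text
time: 11.32
eef_pos: [0.5689, -0.052, 0.2439]
tcp_rot: [0.984, 0.177, -0.002, -0.001]
contact_force: [0.6, -0.4, 0.1]
opening: 1.0
finger_force: 0.0
```

Request:
step_arm:
  increments:
    - [[4.7,37,0],[0,0,-0.12]]
    - [[4.7,37,0],[0,0,-0.12]]
    - [[4.7,37,0],[0,0,-0.12]]
    - [[4.7,37,0],[0,0,0]]
    - [[4.7,37,0],[0,0,0]]
    - [[4.7,37,0],[0,0,0]]
    - [[4.7,37,0],[0,0,0]]
    - [[4.7,37,0],[0,0,0]]

```text
time: 11.98
eef_pos: [0.6064, 0.2422, 0.2436]
tcp_rot: [1.0, 0.003, -0.002, 0.001]
contact_force: [0.4, 0.2, 0.3]
opening: 0.998
finger_force: 0.0
```

Request:
step_arm:
  increments:
    - [[4.4,38,-30],[0,0,0]]
    - [[4.4,38,-30],[0,0,0]]
    - [[0,0,-40],[0,0,0]]
    - [[0,0,-40],[0,0,0]]
    - [[0,0,-20],[0,0,0]]
    - [[0,0,0],[0,0,0]]
    - [[0,0,0],[0,0,0]]

```text
time: 12.57
eef_pos: [0.613, 0.3051, 0.0915]
tcp_rot: [1.0, 0.003, -0.003, 0.001]
contact_force: [0.6, 0.3, 1.4]
opening: 1.0
finger_force: 0.0
```

```bash
python3 - <<'E'
from h import *
s=readout.get_state();print(s['eef_pos'],s['tcp_rot'],s['qpos'])
print(proj('scene',s['eef_pos']+[0,0,.013]),proj('scene',s['eef_pos']+[0,0,.051]))
S=shot('scene');cv2.imwrite('pics/g7.png',cv2.resize(cv2.cvtColor(S,cv2.COLOR_RGB2BGR)[220:340,360:480],None,fx=5,fy=5))
E
```

```text
[0.61299278 0.30505697 0.09154071] [ 0.99998961  0.00281738 -0.00340886  0.00110606] [ 3.13873981e-01  4.01881044e-01  1.62089937e+00 -2.13804647e-05
  1.12597986e+00  1.87904476e+00]
(np.float64(419.0713928835903), np.float64(276.6636631670272)) (np.float64(421.3477893084695), np.float64(265.3655861661558))
```

View pics/g7.png

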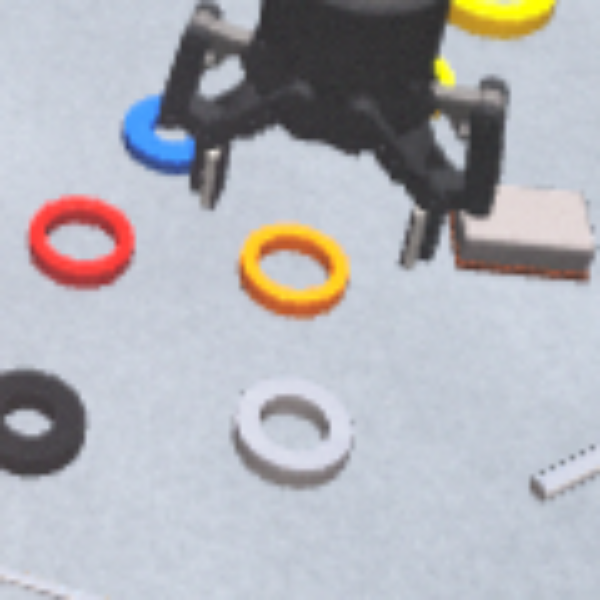

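Request:
step_arm:
  increments:
    - [[4,13,-20],[0,0,0]]
    - [[0,0,-30],[0,0,0]]
    - [[0,0,-30],[0,0,0]]
    - [[0,0,-20],[0,0,0]]
    - [[0,0,0],[0,0,0]]
    - [[0,0,0],[0,0,0]]
    - [[0,0,0],[0,0,0]]

```text
time: 13.2
eef_pos: [0.6219, 0.3195, -0.001]
tcp_rot: [1.0, 0.003, 0.003, -0.001]
contact_force: [0.1, 0.4, 0.6]
opening: 1.0
finger_force: 0.0
```

```bash
python3 - <<'E'
from h import *
s=readout.get_state();print(s['eef_pos'],s['tcp_rot'],s['contact_force'])
print([proj('scene',[.617,.318+d,z]) for d in(-.043,.043) for z in(0,.03)])
S=shot('scene');cv2.imwrite('pics/g8.png',cv2.resize(cv2.cvtColor(S,cv2.COLOR_RGB2BGR)[240:340,360:480],None,fx=5,fy=5))
E
```

```text
[ 0.62191924  0.31949633 -0.00102967] [ 9.99992444e-01  2.65760610e-03  2.68140024e-03 -9.26995424e-04] [0.13713731 0.437766   0.56459736]
[(np.float64(401.3195215593544), np.float64(302.3165554399665)), (np.float64(402.6544972692227), np.float64(294.5451883719235)), (np.float64(435.22795395307844), np.float64(313.7589107925222)), (np.float64(437.24328165720624), np.float64(305.97221207621266))]
```

View pics/g8.png

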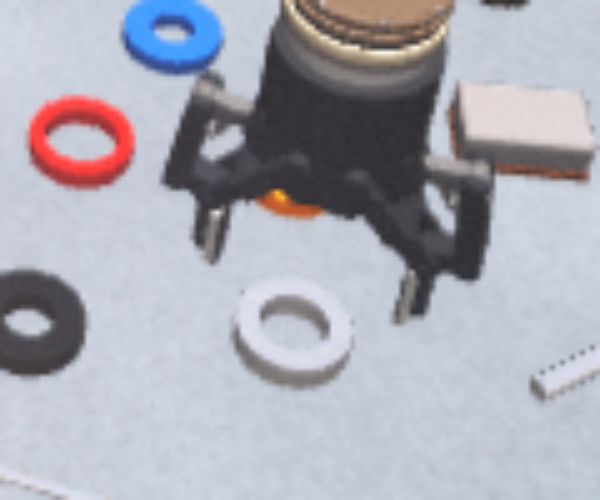

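Request:
step_arm:
  increments:
    - [[0,0,-8],[0,0,0]]
    - [[0,0,-8],[0,0,0]]
    - [[0,0,-6],[0,0,0]]
    - [[0,0,0],[0,0,0]]
    - [[0,0,0],[0,0,0]]
    - [[0,0,0],[0,0,0]]
    - [[0,0,0],[0,0,0]]
    - [[0,0,0],[0,0,0]]

```text
time: 13.92
eef_pos: [0.6197, 0.3189, -0.0263]
tcp_rot: [1.0, 0.003, 0.0, -0.0]
contact_force: [0.4, 0.4, 1.2]
opening: 1.001
finger_force: 0.0
```

Request:
step_arm:
  increments:
    - [[0,0,-3],[0,0,0]]
    - [[0,0,0],[0,0,0]]
    - [[0,0,0],[0,0,0]]
    - [[0,0,0],[0,0,0]]

```text
time: 14.25
eef_pos: [0.6193, 0.3188, -0.0298]
tcp_rot: [1.0, 0.003, -0.0, 0.0]
contact_force: [-0.4, -0.1, 0.0]
opening: 1.002
finger_force: 0.0
```

Request:
step_arm:
  increments:
    - [[0,0,-3],[0,0,0]]
    - [[0,0,0],[0,0,0]]
    - [[0,0,0],[0,0,0]]
    - [[0,0,0],[0,0,0]]

```text
time: 14.58
eef_pos: [0.6193, 0.3188, -0.0328]
tcp_rot: [1.0, 0.003, -0.0, 0.0]
contact_force: [0.2, 0.1, -0.2]
opening: 1.001
finger_force: 0.0
```

Request:
step_arm:
  increments:
    - [[-2,-1,-2],[0,0,0]]
    - [[0,0,0],[0,0,0]]
    - [[0,0,0],[0,0,0]]
    - [[0,0,0],[0,0,0]]

```text
time: 14.92
eef_pos: [0.6173, 0.3178, -0.0347]
tcp_rot: [1.0, 0.003, -0.0, -0.0]
contact_force: [-0.5, -0.4, 0.3]
opening: 1.0
finger_force: 0.0
```

```bash
python3 - <<'E'
from h import *
s=readout.get_state();print(s['eef_pos'],s['contact_force'])
print([proj('scene',[.617,.318+d,z]) for d in(-.043,.043) for z in(0,.03)])
S=shot('scene');cv2.imwrite('pics/g9.png',cv2.resize(cv2.cvtColor(S,cv2.COLOR_RGB2BGR)[260:330,380:460],None,fx=8,fy=8,interpolation=cv2.INTER_CUBIC))
E
```

```text
[ 0.61726135  0.31778648 -0.03474673] [-0.49090458 -0.40900184  0.31671358]
[(np.float64(401.3195215593544), np.float64(302.3165554399665)), (np.float64(402.6544972692227), np.float64(294.5451883719235)), (np.float64(435.22795395307844), np.float64(313.7589107925222)), (np.float64(437.24328165720624), np.float64(305.97221207621266))]
```

View pics/g9.png

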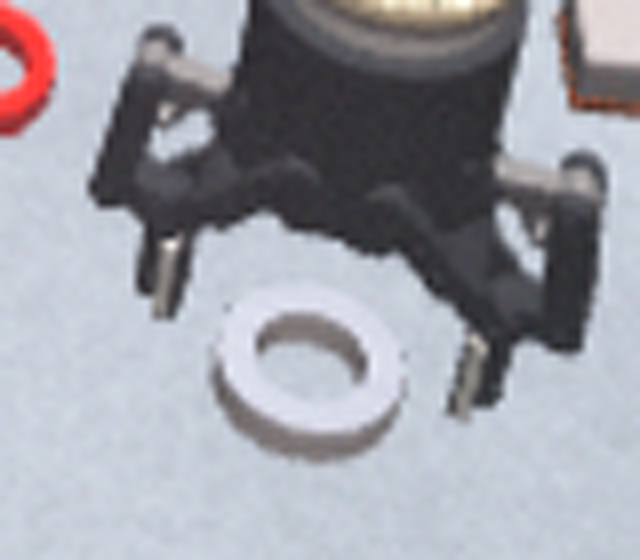

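Ring centre (418.5,306) and tip midpoint (418.9,306) agree, and the tips are about 8 mm above the bench. I'll raise 2 mm and close.

Request:
step_arm:
  increments:
    - [[0,0,2],[0,0,0]]
    - [[0,0,0],[0,0,0]]
    - [[0,0,0],[0,0,0]]
    - [[0,0,0],[0,0,0]]
    - [[0,0,0],[0,0,0]]
    - [[0,0,0],[0,0,0]]
    - [[0,0,0],[0,0,0]]
  fingers: -1
  grip_force: 50

```text
time: 15.55
eef_pos: [0.6182, 0.318, -0.0312]
tcp_rot: [1.0, 0.003, 0.001, -0.0]
contact_force: [-1.7, -0.0, 6.1]
opening: 0.646
finger_force: 51.7
```

Request:
step_arm:
  increments:
    - [[0,0,5],[0,0,0]]
    - [[0,0,15],[0,0,0]]
    - [[0,0,20],[0,0,0]]
    - [[0,0,20],[0,0,0]]
    - [[0,0,0],[0,0,0]]
    - [[0,0,0],[0,0,0]]
    - [[0,0,0],[0,0,0]]

```text
time: 16.13
eef_pos: [0.6165, 0.3175, 0.0264]
tcp_rot: [1.0, 0.003, -0.001, 0.0]
contact_force: [-0.4, -0.9, -1.4]
opening: 0.642
finger_force: 53.1
```

```bash
python3 - <<'E'
from h import *
s=readout.get_state();print(s['eef_pos'],s['contact_force'],s['opening'],s['finger_force'])
S=shot('scene');cv2.imwrite('pics/g10.png',cv2.resize(cv2.cvtColor(S,cv2.COLOR_RGB2BGR)[240:320,370:470],None,fx=7,fy=7,interpolation=cv2.INTER_CUBIC))
E
```

```text
[0.61651094 0.31753533 0.02635016] [-0.36579484 -0.93074302 -1.43851084] 0.6420763882056264 53.09714237228036
```

View pics/g10.png

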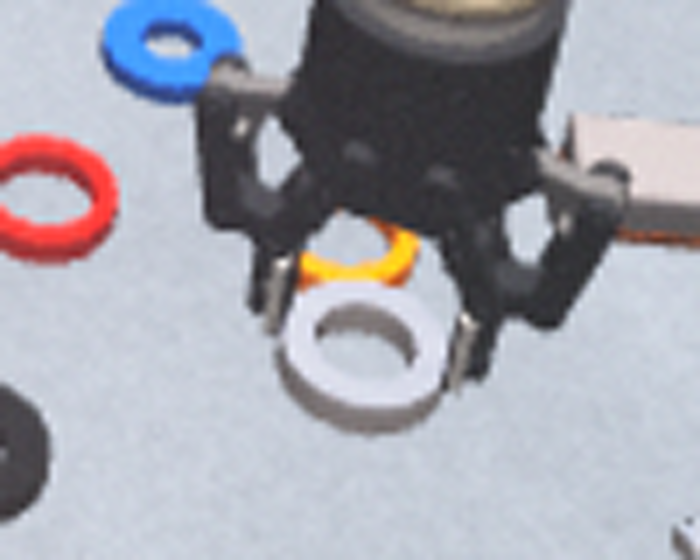

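Request:
step_arm:
  increments:
    - [[0,0,30],[0,0,0]]
    - [[-16,-32.5,0],[0,0,0]]
    - [[-16,-32.5,0],[0,0,0]]
    - [[-16,-32.5,0],[0,0,0]]
    - [[-16,-32.5,0],[0,0,0]]
    - [[-16,-32.5,0],[0,0,0]]
    - [[-16,-32.5,0],[0,0,0]]
    - [[-16,-32.5,0],[0,0,0]]

```text
time: 16.85
eef_pos: [0.503, 0.089, 0.0556]
tcp_rot: [1.0, 0.003, -0.002, 0.0]
contact_force: [0.6, -0.8, -2.1]
opening: 0.638
finger_force: 53.6
```

Request:
step_arm:
  increments:
    - [[0,0,-20],[0,0,0]]
    - [[0,0,-20],[0,0,0]]
    - [[0,0,-15],[0,0,0]]
    - [[0,0,-10],[0,0,0]]
    - [[0,0,0],[0,0,0]]
    - [[0,0,0],[0,0,0]]
    - [[0,0,0],[0,0,0]]
    - [[0,0,0],[0,0,0]]

```text
time: 17.52
eef_pos: [0.5064, 0.0905, -0.0067]
tcp_rot: [1.0, 0.003, 0.001, 0.0]
contact_force: [-0.4, 0.1, -1.8]
opening: 0.639
finger_force: 53.6
```

```bash
python3 - <<'E'
from h import *
s=readout.get_state();print(s['eef_pos'],s['contact_force'],s['tcp_rot'],s['opening'])
S=shot('scene');S0=np.load('S1.npy').astype(int)
for z in(.016,.04): print(proj('scene',[.505,.09,z]))
u,v=map(int,proj('scene',[.505,.09,.03]))
g=cv2.cvtColor(S,cv2.COLOR_RGB2GRAY);g0=cv2.cvtColor(np.uint8(S0),cv2.COLOR_RGB2GRAY)
print(v-25,u-25)
for r in range(v-25,v+25,1): print(' '.join('%3d'%(g[r,c]) for c in range(u-25,u+25)))
E
```

```text
[ 0.50639832  0.0904799  -0.00667287] [-0.40088794  0.07459091 -1.77310091] [9.99995031e-01 2.98072759e-03 1.02568200e-03 2.84381438e-05] 0.6394408768877461
(np.float64(349.99789022297364), np.float64(249.11653267399163))
(np.float64(350.27425623197837), np.float64(242.97261381789127))
220 325
174 201 209 120  63  60  59  61  60  59  60  94 204 205 201 106  62  63  64  60  61  60  57  57  58  59  60  64  87  85  86  73  58  63  56  59  60  58  61  62  66  87 121 151 170 171 175 182 120  95
159 186 208 190  64  65  61  63  66  61  61  83 204 204 204 184  77  57  59  61  60  58  61  61  60  57  63  63  68  71  81  67  58  58  60  62  59  58  56  64  59  71  84  95 120 151 171 170 157 158
161 187 210 202  64  62  59  65  66  77  63  75 179 205 205 170  63  59  59  59  59  61  64  64  59  64  59  62  60  61  68  66  62  60  58  63  61  62  57  63 111 100  81  78  85  99 114 133 153 161
160 187 209 202  82  64  59  61  68  93  86  84 152 211 203 103  59  63  60  58  62  61  60  58  59  63  60  59  62  55  58  60  64  58  61  60  57  60  61 117 190 190  82  81  80  82  83 101 105 115
159 1
[... 8494 characters left out ...]
 203 200 203 205 206 205 201 200 204 203 207 206 207 203 202 173 121 119 120  80 154 193 202 199 203
201 201 199 201 204 205 203 202 202 206 208 206 199 199 204 203 201 204 202 203 202 206 207 207 206 202 202 202 203 202 198 200 204 203 201 204 208 203 202 199 167 118 124 124 158 195 198 199 203 201
206 201 203 200 204 202 201 204 203 206 202 205 205 202 203 203 207 204 204 204 207 209 207 206 204 204 202 203 199 202 202 204 202 202 203 203 203 206 204 202 166 115 122 125 171 203 198 197 202 205
207 206 203 204 206 204 203 205 205 207 205 206 206 204 203 203 206 206 205 207 206 207 205 205 203 203 201 199 199 202 201 203 201 202 201 202 202 202 207 202 163  92 119 124 137 182 201 201 205 203
```

Request:
step_arm:
  increments:
    - [[0,0,25],[0,0,0]]
    - [[0,0,30],[0,0,0]]
    - [[0,0,30],[0,0,0]]
    - [[0,-25,0],[0,0,0]]
    - [[0,-35,0],[0,0,0]]
    - [[0,-35,0],[0,0,0]]
    - [[0,-22.3,0],[0,0,0]]
    - [[0,0,0],[0,0,0]]

```text
time: 18.23
eef_pos: [0.5063, -0.0306, 0.0787]
tcp_rot: [1.0, 0.001, 0.001, 0.001]
contact_force: [-0.5, 0.0, -2.0]
opening: 0.64
finger_force: 53.8
```

Request:
step_arm:
  increments:
    - [[0,0,0],[0,0,0]]
    - [[0,0,0],[0,0,0]]
    - [[0,0,0],[0,0,0]]
    - [[0,0,0],[0,0,0]]
    - [[0,0,0],[0,0,0]]
    - [[0,0,0],[0,0,0]]

```text
time: 18.73
eef_pos: [0.5053, -0.0263, 0.0772]
tcp_rot: [1.0, 0.003, -0.0, -0.0]
contact_force: [-0.4, -0.0, -1.4]
opening: 0.642
finger_force: 53.8
```

```bash
python3 - <<'E'
from h import *
s=readout.get_state();print(s['eef_pos'],s['contact_force'],s['tcp_rot'],s['opening'])
S=shot('scene');p=s['eef_pos'];z=p[2]+.031+.016
print(proj('scene',[p[0],p[1],z]))
g=cv2.cvtColor(S,cv2.COLOR_RGB2GRAY)
u,v=map(int,proj('scene',[p[0],p[1],z]))
print(v-9,u-14)
for r in range(v-9,v+15): print(''.join('#' if x>212 else '+' if x>170 else '.' for x in g[r,u-16:u+17]))
E
```

```text
[ 0.50527682 -0.02629139  0.07723589] [-0.40307195 -0.03543663 -1.40218361] [ 9.99994188e-01  3.40797008e-03 -9.25645995e-05 -3.43350327e-05] 0.6424560928606025
(np.float64(312.7280371507553), np.float64(209.41733181712422))
200 298
+++........++++++++++++..........
+++........+++++++++++++.........
+++........+++++++++++++.........
+++........++++#####+++++........
+++.......++###########+.#.......
+++.......##############........+
++++.....+###++.....+###........+
+++++...+###..........+#........+
+++++...###............#........+
++++++.####............#........+
+++++++####....++++....#.......++
++++++++###..++++++++++#.......++
+++++++.####++++++++####......+++
+++++++.+###############.....++++
+++++++...+############+....+++++
+++++++.....++######+......++++++
++++++++..................##+++++
++++++++..................###++++
++++++++++..............+++###+++
+++++++++++++...........++++##+++
+++++++++++++.............+++++++
+++++++++++++.................+++
+++++++++++++.......++........+++
++++++++++##+.......++........+++
```

Request:
step_arm:
  increments:
    - [[0,0,-10],[0,0,0]]
    - [[0,0,-10],[0,0,0]]
    - [[0,0,-8],[0,0,0]]
    - [[0,0,-5],[0,0,0]]
    - [[0,0,-5],[0,0,0]]
    - [[0,0,-4],[0,0,0]]
    - [[0,0,-3],[0,0,0]]
    - [[0,0,0],[0,0,0]]

```text
time: 19.45
eef_pos: [0.5049, -0.027, 0.0314]
tcp_rot: [1.0, 0.003, -0.001, -0.0]
contact_force: [0.8, 0.4, -1.8]
opening: 0.644
finger_force: 53.8
```

Request:
step_arm:
  increments:
    - [[0,0,-3],[0,0,0]]
    - [[0,0,-3],[0,0,0]]
    - [[0,0,-3],[0,0,0]]
    - [[0,0,-3],[0,0,0]]
    - [[0,0,0],[0,0,0]]
    - [[0,0,0],[0,0,0]]

```text
time: 19.95
eef_pos: [0.5052, -0.027, 0.0201]
tcp_rot: [1.0, 0.003, -0.0, -0.0]
contact_force: [-0.5, -0.0, -1.2]
opening: 0.642
finger_force: 53.8
```

Request:
step_arm:
  increments:
    - [[0,0,-8],[0,0,0]]
    - [[0,0,-8],[0,0,0]]
    - [[0,0,-8],[0,0,0]]
    - [[0,0,-6],[0,0,0]]
    - [[0,0,-4],[0,0,0]]
    - [[0,0,0],[0,0,0]]
    - [[0,0,0],[0,0,0]]
    - [[0,0,0],[0,0,0]]

```text
time: 20.62
eef_pos: [0.5052, -0.027, -0.0137]
tcp_rot: [1.0, 0.003, -0.0, -0.0]
contact_force: [-0.1, -0.2, -0.9]
opening: 0.637
finger_force: 53.8
```

Request:
step_arm:
  increments:
    - [[0,0,-2],[0,0,0]]
    - [[0,0,-1.5],[0,0,0]]
    - [[0,0,0],[0,0,0]]
    - [[0,0,0],[0,0,0]]
    - [[0,0,0],[0,0,0]]

```text
time: 21.03
eef_pos: [0.5053, -0.027, -0.0171]
tcp_rot: [1.0, 0.003, 0.0, 0.0]
contact_force: [0.1, 0.4, -1.5]
opening: 0.64
finger_force: 53.8
```

Request:
step_arm:
  increments:
    - [[0,0,-1.5],[0,0,0]]
    - [[0,0,0],[0,0,0]]
    - [[0,0,0],[0,0,0]]
    - [[0,0,0],[0,0,0]]

```text
time: 21.37
eef_pos: [0.5053, -0.027, -0.0187]
tcp_rot: [1.0, 0.003, -0.0, -0.0]
contact_force: [-0.8, -0.3, -1.3]
opening: 0.64
finger_force: 53.8
```

Request:
step_arm:
  increments:
    - [[0,0,-1.5],[0,0,0]]
    - [[0,0,0],[0,0,0]]
    - [[0,0,0],[0,0,0]]
    - [[0,0,0],[0,0,0]]

```text
time: 21.7
eef_pos: [0.5056, -0.027, -0.0192]
tcp_rot: [1.0, 0.003, -0.0, 0.0]
contact_force: [-3.5, 0.3, 5.1]
opening: 0.641
finger_force: 54.7
```

Request:
step_arm:
  increments:
    - [[0,0,-1],[0,0,0]]
    - [[0,0,0],[0,0,0]]
    - [[0,0,0],[0,0,0]]
    - [[0,0,0],[0,0,0]]

```text
time: 22.03
eef_pos: [0.5056, -0.0271, -0.0193]
tcp_rot: [1.0, 0.003, -0.001, -0.0]
contact_force: [-5.7, 0.6, 11.4]
opening: 0.64
finger_force: 55.4
```

Request:
step_arm:
  increments:
    - [[0,0,1],[0,0,0]]
    - [[0,0,0],[0,0,0]]
    - [[0,0,0],[0,0,0]]
    - [[0,0,0],[0,0,0]]
    - [[0,0,0],[0,0,0]]
    - [[0,0,0],[0,0,0]]
    - [[0,0,5],[0,0,0]]
    - [[0,0,15],[0,0,0]]
  fingers: 1

```text
time: 22.7
eef_pos: [0.5032, -0.0265, -0.002]
tcp_rot: [1.0, 0.003, -0.003, -0.001]
contact_force: [-0.0, -0.5, -0.1]
opening: 1.003
finger_force: 0.0
```

Request:
step_arm:
  increments:
    - [[0,0,30],[0,0,0]]
    - [[0,0,40],[0,0,0]]
    - [[0,0,30],[0,0,0]]
    - [[0,0,0],[0,0,0]]
    - [[0,0,0],[0,0,0]]
    - [[0,0,0],[0,0,0]]

```text
time: 23.2
eef_pos: [0.5049, -0.0269, 0.0995]
tcp_rot: [1.0, 0.003, -0.0, -0.0]
contact_force: [0.4, 0.0, -0.2]
opening: 1.0
finger_force: 0.0
```

```bash
cat > meas.py <<'E'
from h import *
s=readout.get_state();print(s['time'],s['eef_pos'].round(4),s['contact_force'].round(1),s['opening'])
T=shot('top')
for nm,h in(('red',.014),('yellow',.014),('blue',.012),('black',.014)):
    for c,p in blobs('top',T,nm,h/2):
        if 300<p[0]<900 and abs(p[1])<500 and 45<p[2]<p[3]<66: print(nm,c,p)
E
python3 meas.py; python3 - <<'E'
from h import *
print(steel(shot('top')))
E
```

```text
23.2 [ 0.5049 -0.0269  0.0995] [ 0.4  0.  -0.2] 0.9996231856733615
red [253. 199.] [538.5 181.9  53.7  55.3]
yellow [203. 271.] [332.5 317.8  55.1  55.5]
blue [245. 236.] [432.9 203.   54.8  56. ]
black [250. 156.] [666.1 197.1  53.6  56. ]
[(array([214.26086957, 198.2173913 ]), array([538.2, 293.6,  15.9, 539.4, 294.5,   6.5,  35.5]))]
```

Request:
step_arm:
  increments:
    - [[20.1,28,0],[0,0,0]]
    - [[20.1,28,0],[0,0,0]]
    - [[20.1,28,0],[0,0,0]]
    - [[20.1,28,0],[0,0,0]]
    - [[20.1,28,0],[0,0,0]]
    - [[20.1,28,0],[0,0,0]]
    - [[20.1,28,0],[0,0,0]]
    - [[20.1,28,0],[0,0,0]]

```text
time: 23.97
eef_pos: [0.6656, 0.1983, 0.097]
tcp_rot: [1.0, 0.003, -0.002, 0.0]
contact_force: [0.1, -0.0, 0.1]
opening: 0.998
finger_force: 0.0
```

Request:
step_arm:
  increments:
    - [[0,0,-30],[0,0,0]]
    - [[0,0,-30],[0,0,0]]
    - [[0,0,-30],[0,0,0]]
    - [[0,0,-15],[0,0,0]]
    - [[0,0,0],[0,0,0]]
    - [[0,0,0],[0,0,0]]
    - [[0,0,0],[0,0,0]]
    - [[0,0,0],[0,0,0]]

```text
time: 24.63
eef_pos: [0.6682, 0.1971, -0.0024]
tcp_rot: [1.0, 0.003, 0.002, -0.0]
contact_force: [0.0, 0.6, 0.3]
opening: 1.0
finger_force: 0.0
```

Request:
step_arm:
  increments:
    - [[0,0,-10],[0,0,0]]
    - [[0,0,-10],[0,0,0]]
    - [[0,0,-4],[0,0,0]]
    - [[0,0,0],[0,0,0]]
    - [[0,0,0],[0,0,0]]
    - [[0,0,0],[0,0,0]]
    - [[0,0,0],[0,0,0]]

```text
time: 25.22
eef_pos: [0.6665, 0.1971, -0.0288]
tcp_rot: [1.0, 0.003, 0.0, -0.0]
contact_force: [0.2, 0.6, 0.7]
opening: 0.998
finger_force: 0.0
```

Request:
step_arm:
  increments:
    - [[0,0,-1],[0,0,0]]
    - [[0,0,0],[0,0,0]]
    - [[0,0,0],[0,0,0]]
    - [[0,0,0],[0,0,0]]
    - [[0,0,0],[0,0,0]]
    - [[0,0,0],[0,0,0]]
    - [[0,0,0],[0,0,0]]
  fingers: -1
  grip_force: 50

```text
time: 25.8
eef_pos: [0.6684, 0.1987, -0.027]
tcp_rot: [1.0, 0.002, 0.002, -0.002]
contact_force: [-1.7, 3.6, 9.1]
opening: 0.169
finger_force: 48.6
```

Request:
step_arm:
  increments:
    - [[0,0,10],[0,0,0]]
    - [[0,0,25],[0,0,0]]
    - [[0,0,35],[0,0,0]]
    - [[0,0,35],[0,0,0]]
    - [[0,0,5],[0,0,0]]
    - [[0,0,0],[0,0,0]]
    - [[0,0,0],[0,0,0]]
    - [[0,0,0],[0,0,0]]

```text
time: 26.47
eef_pos: [0.6642, 0.1965, 0.0769]
tcp_rot: [1.0, 0.003, -0.002, 0.0]
contact_force: [0.6, -0.4, -1.1]
opening: 0.165
finger_force: 48.7
```

```bash
python3 meas.py; python3 - <<'E'
from h import *
s=readout.get_state();p=s['eef_pos'];S=shot('scene')
g=cv2.cvtColor(S,cv2.COLOR_RGB2GRAY);z=p[2]+.030+.014
u,v=map(int,proj('scene',[p[0],p[1],z]));print(proj('scene',[p[0],p[1],z]))
for r in range(v-14,v+18): print(''.join('#' if x<70 else '+' if x<150 else '.' for x in g[r,u-24:u+25]))
E
```

```text
26.4667 [0.6642 0.1965 0.0769] [ 0.6 -0.4 -1.1] 0.16543308746922214
red [255. 199.] [538.4 181.2  49.9  51.8]
black [195. 154.] [650.8 364.8  53.6  58.7]
(np.float64(368.86013962324864), np.float64(272.67275173729786))
.........#############++....########+...+########
.........++##+#########++...#######+++++++#######
..............++#######++..++######+++++++#######
...............+########+++++#####+++++++########
.............+++########++++######+++++#########+
..........++++++####.+##++++###################+.
........+++##+####+..+##++++#################+...
.......++#########++.+##+++++###############+....
......++##########+++#####+.+#######+######+.....
......+#++########+++###+#++..####++.+###++......
......####+#######+++#######+++####...+++++......
.....+####+#######+++#######+++###+....++++......
.....+#########++#+++###+###+++###+....++++......
.....####+###+..+#+++######++++###+..+++++.......
.....#+####+......+++#####++++###+++++++++.......
.....###+++++......+#######+++###+++++++++.......
.....##+####++.....++######+++###++++++++........
.....##+####++++++++####+##+++###+++++++.........
.....+##++#####+++++#######++++#+++++++..........
.....+###+###########+#####+++.+++++.............
......+#####+######+##+#####.....................
......+######++##+#+#######+.....................
.......+##################+......................
........++###############+.......................
..........++############+........................
............+++######++..........................
................+................................
.................................................
.................................................
.................................................
.................................................
.................................................
```

The fingers closed to 17 mm, so they gripped only one wall of the black ring. It had been knocked toward -y, and its blob is now centred left of the tool. I'll set it back down, release and re-measure.

Request:
step_arm:
  increments:
    - [[0,0,-30],[0,0,0]]
    - [[0,0,-30],[0,0,0]]
    - [[0,0,-25],[0,0,0]]
    - [[0,0,-12],[0,0,0]]
    - [[0,0,-6],[0,0,0]]
    - [[0,0,0],[0,0,0]]
    - [[0,0,0],[0,0,0]]
    - [[0,0,0],[0,0,0]]

```text
time: 27.23
eef_pos: [0.6672, 0.197, -0.0219]
tcp_rot: [1.0, 0.003, 0.001, -0.0]
contact_force: [0.2, -1.3, 1.5]
opening: 0.146
finger_force: 53.7
```

Request:
step_arm:
  increments:
    - [[0,0,-2],[0,0,0]]
    - [[0,0,0],[0,0,0]]
    - [[0,0,0],[0,0,0]]
    - [[0,0,0],[0,0,0]]

```text
time: 27.57
eef_pos: [0.6671, 0.1973, -0.0232]
tcp_rot: [1.0, 0.003, 0.001, -0.0]
contact_force: [-1.9, 0.1, 5.3]
opening: 0.151
finger_force: 57.2
```

Request:
step_arm:
  increments:
    - [[0,0,1],[0,0,0]]
    - [[0,0,0],[0,0,0]]
    - [[0,0,0],[0,0,0]]
    - [[0,0,5],[0,0,0]]
    - [[0,0,10],[0,0,0]]
    - [[0,0,30],[0,0,0]]
    - [[0,0,30],[0,0,0]]
    - [[0,0,30],[0,0,0]]
  fingers: -0.5

```text
time: 28.23
eef_pos: [0.6659, 0.1969, 0.0822]
tcp_rot: [1.0, 0.003, -0.0, 0.0]
contact_force: [0.5, -0.2, 0.2]
opening: 0.251
finger_force: 0.0
```

Request:
step_arm:
  increments:
    - [[-30,0,0],[0,0,0]]
    - [[-38,0,0],[0,0,0]]
    - [[-38,0,0],[0,0,0]]
    - [[-30,0,0],[0,0,0]]
    - [[0,0,0],[0,0,0]]
    - [[0,0,0],[0,0,0]]
    - [[0,0,0],[0,0,0]]
    - [[0,0,0],[0,0,0]]
  fingers: 1

```text
time: 28.9
eef_pos: [0.5322, 0.1971, 0.082]
tcp_rot: [1.0, 0.003, 0.001, -0.0]
contact_force: [0.7, 0.1, 0.2]
opening: 1.0
finger_force: 0.0
```

```bash
python3 meas.py; python3 - <<'E'
from h import *
S=shot('scene')
for nm,z in(('black',.007),('yellow',.007)):
  for c,p in blobs('scene',S,nm,z):
    if p[3]<75 and p[0]>300: print('scene',nm,c,p)
E
```

```text
28.9 [0.5322 0.1971 0.082 ] [0.7 0.1 0.2] 1.0000650361240853
black [256. 156.] [663.5 178.7  52.6  55.9]
scene yellow [440. 235.] [326.3 314.8  54.9  55.5]
```

Request:
step_arm:
  increments:
    - [[33.3,-4.6,0],[0,0,0]]
    - [[33.3,-4.6,0],[0,0,0]]
    - [[33.3,-4.6,0],[0,0,0]]
    - [[33.3,-4.6,0],[0,0,0]]
    - [[0,0,-30],[0,0,0]]
    - [[0,0,-30],[0,0,0]]
    - [[0,0,-25],[0,0,0]]
    - [[0,0,0],[0,0,0]]

```text
time: 29.67
eef_pos: [0.659, 0.1775, -0.0118]
tcp_rot: [1.0, 0.002, -0.006, 0.001]
contact_force: [-1.3, -0.0, -1.7]
opening: 0.998
finger_force: 0.0
```

Request:
step_arm:
  increments:
    - [[0,0,-10],[0,0,0]]
    - [[0,0,-10],[0,0,0]]
    - [[0,0,-6],[0,0,0]]
    - [[0,0,0],[0,0,0]]
    - [[0,0,0],[0,0,0]]
    - [[0,0,0],[0,0,0]]
    - [[0,0,0],[0,0,0]]

```text
time: 30.25
eef_pos: [0.6642, 0.1788, -0.0289]
tcp_rot: [1.0, 0.003, 0.001, -0.0]
contact_force: [1.1, 0.1, -1.1]
opening: 1.0
finger_force: 0.0
```

Request:
step_arm:
  increments:
    - [[0,0,0],[0,0,0]]
    - [[0,0,0],[0,0,0]]
    - [[0,0,0],[0,0,0]]
    - [[0,0,0],[0,0,0]]
    - [[0,0,0],[0,0,0]]
    - [[0,0,0],[0,0,0]]
    - [[0,0,0],[0,0,0]]
  fingers: -1

```text
time: 30.83
eef_pos: [0.6681, 0.1814, -0.0245]
tcp_rot: [1.0, 0.002, 0.005, -0.003]
contact_force: [-0.1, 6.3, 12.0]
opening: 0.004
finger_force: 6.4
```

Request:
step_arm:
  increments:
    - [[0,0,10],[0,0,0]]
    - [[0,0,25],[0,0,0]]
    - [[0,0,35],[0,0,0]]
    - [[0,0,35],[0,0,0]]
    - [[-30,0,0],[0,0,0]]
    - [[-38,0,0],[0,0,0]]
    - [[-38,0,0],[0,0,0]]
    - [[-30,0,0],[0,0,0]]

```text
time: 31.5
eef_pos: [0.5244, 0.1783, 0.0744]
tcp_rot: [1.0, 0.003, -0.001, 0.0]
contact_force: [-0.7, -0.9, 0.1]
opening: -0.002
finger_force: 0.0
```

```bash
python3 meas.py; python3 - <<'E'
from h import *
T=shot('top');S=shot('scene');cv2.imwrite('pics/n1.png',S)
print(readout.get_state()['eef_pos'])
g=cv2.cvtColor(T,cv2.COLOR_RGB2GRAY);print(np.median(g[140:180,180:300]))
for r in range(130,186): print(r,''.join('#' if x<60 else '+' if x<85 else '.' for x in g[r,215:300]))
g=cv2.cvtColor(S,cv2.COLOR_RGB2GRAY)
for r in range(275,325): print(r,''.join('#' if x<75 else '+' if x<150 else '.' for x in g[r,325:410]))
E
```

```text
31.5 [0.5244 0.1783 0.0744] [-0.7 -0.9  0.1] -0.0022432235343480874
black [259. 156.] [664.9 169.8  53.3  54.8]
black [422. 137.] [ 732.2 -306.7   60.1   65.8]
[0.52457246 0.17850429 0.07408855]
112.0
130 .....................................................................................
131 .....................................................................................
132 .....................................................................................
133 .....................................................................................
134 .....................................................................................
135 .....................................................................................
136 .....................................................................................
137 .....................................................................................
138 .....................................................................................
139 .....................................................................................
[... 7940 characters left out ...]
......................................................................
318 .....................................................................................
319 ++++.................................................................................
320 +++++++..............................................................................
321 ++++++++++...........................................................................
322 +++++++++++++........................................................................
323 ++++++++++++++++.....................................................................
324 ++++++++++++++++++...................................................................
```

```bash
python3 - <<'E'
from h import *
print(onz('scene',355.3,300.8,.007), proj('scene',[.665,.170,.007]))
p=readout.get_state()['eef_pos'];print(p,proj('scene',p+[0,0,.0245]),proj('scene',p+[0,0,.038]))
S=shot('scene');g=cv2.cvtColor(S,cv2.COLOR_RGB2GRAY)
u,v=map(int,proj('scene',p+[0,0,.03]));print(u-15)
for r in range(v-16,v+14): print(r,''.join('#' if x<75 else '+' if x<150 else '.' for x in g[r,u-15:u+16]))
E
```

```text
[0.66579758 0.16828498 0.007     ] (np.float64(356.0465558866438), np.float64(300.79178416520125))
[0.52457246 0.17850429 0.07408855] (np.float64(379.46008114689874), np.float64(240.58043055002986)) (np.float64(379.86010053599136), np.float64(236.766842216009))
364
223 ......++.+#############++++####
224 ..........+####################
225 ...........+###################
226 ...........+###++##############
227 ...........+#+..++#####++####+.
228 ...........+#+.++.+####..++#+..
229 ...........+#++++++###+........
230 ...........++++++++###+........
231 ...........+#++#+++###+........
232 ...........#+++++++###+........
233 ...........##++#+++#+#.........
234 ...........+#++#+++##+.........
235 .............++#++###..........
236 .............++#+++#+..........
237 .............++++++............
238 ...............+++.............
239 ...............................
240 .........................++++++
241 ........................+++++++
242 ......................+++++++++
243 .....................++++++++++
244 .....................+++++++++#
245 .....................++++++++..
246 ....................+++++++....
247 ....................+++++++....
248 .....................+++++++...
249 .....................++++++++++
250 ......................+++++++++
251 ......................+#+++++++
252 ........................+++++++
```

Request:
step_arm:
  increments:
    - [[34,-2.3,0],[0,0,0]]
    - [[34,-2.3,0],[0,0,0]]
    - [[34,-2.3,0],[0,0,0]]
    - [[34,-2.3,0],[0,0,0]]
    - [[0,0,-20],[0,0,0]]
    - [[0,0,0],[0,0,0]]
    - [[0,0,0],[0,0,0]]
    - [[0,0,0],[0,0,0]]
  fingers: 1

```text
time: 32.37
eef_pos: [0.6632, 0.1694, 0.0545]
tcp_rot: [1.0, 0.003, -0.001, 0.0]
contact_force: [-0.9, -1.0, -0.5]
opening: 0.997
finger_force: 0.0
```

Request:
step_arm:
  increments:
    - [[0,0,0],[0,0,0]]
    - [[0,0,0],[0,0,0]]
    - [[0,0,0],[0,0,0]]
    - [[0,0,0],[0,0,0]]

```text
time: 32.7
eef_pos: [0.6634, 0.1696, 0.0556]
tcp_rot: [1.0, 0.003, 0.001, -0.0]
contact_force: [-1.2, 0.3, -0.3]
opening: 1.001
finger_force: 0.0
```

```bash
cat > asc.py <<'E'
from h import *
import sys
x,y,z,w,h=map(float,sys.argv[1:6]);w=int(w);h=int(h)
print(readout.get_state()['eef_pos'].round(4),readout.get_state()['opening'])
S=shot('scene');g=cv2.cvtColor(S,cv2.COLOR_RGB2GRAY)
u,v=map(int,proj('scene',[x,y,z]));print('u0',u-w,'centre',u,v)
for r in range(v-h,v+h): print(r,''.join('#' if q<75 else '+' if q<150 else '.' for q in g[r,u-w:u+w+1]))
E
python3 asc.py .665 .1695 .007 28 24
```

```text
[0.6634 0.1696 0.0556] 1.0005267187697127
u0 327 centre 355 300
276 ............................................+++#++++##++.
277 ...............................................++++##+...
278 ...............................................++++##....
279 ...............................................++++++....
280 ...............................................+++.......
281 .........................................................
282 .........................................................
283 .........................................................
284 .........................................................
285 .........................................................
286 .........................................................
287 .........................................................
288 .........................................................
289 .........................................................
290 ........................++++++++.........................
291 ......................++++####+++++......................
292 ....................+++###########++....
[... 1239 characters left out ...]
..................
313 .........................................................
314 .........................................................
315 .........................................................
316 .........................................................
317 .........................................................
318 .........................................................
319 ++.......................................................
320 +++++....................................................
321 ++++++++.................................................
322 +++++++++++..............................................
323 ++++++++++++++...........................................
```

Request:
step_arm:
  increments:
    - [[1.5,0,-25],[0,0,0]]
    - [[0,0,-25],[0,0,0]]
    - [[0,0,-20],[0,0,0]]
    - [[0,0,-10],[0,0,0]]
    - [[0,0,-5],[0,0,0]]
    - [[0,0,-2.5],[0,0,0]]
    - [[0,0,0],[0,0,0]]
    - [[0,0,0],[0,0,0]]

```text
time: 33.42
eef_pos: [0.6661, 0.1696, -0.0311]
tcp_rot: [1.0, 0.003, 0.001, -0.0]
contact_force: [-0.3, -0.9, 0.9]
opening: 1.003
finger_force: 0.0
```

Request:
step_arm:
  increments:
    - [[0,0,0],[0,0,0]]
    - [[0,0,0],[0,0,0]]
    - [[0,0,0],[0,0,0]]

```text
time: 33.67
eef_pos: [0.6655, 0.1695, -0.0317]
tcp_rot: [1.0, 0.003, 0.001, -0.0]
contact_force: [0.6, 0.3, 0.0]
opening: 1.002
finger_force: 0.0
```

```bash
python3 asc.py .665 .1695 .007 30 26
```

```text
[ 0.6655  0.1695 -0.0317] 1.0021185097287029
u0 325 centre 355 300
274 ...#####+++++++###+#####+###################+###+......++++++
275 ...#####+++++++#+++++###########################+........+..+
276 ...#####+++++++#++###############################++++.......+
277 ..+#+####+++++#+##################++++############+++++++++.+
278 ...########++#######+###############++############+++++++++++
279 ....++++##+############+##########################++++###++++
280 ........+############+..+#########################+++++######
281 .........+#########+.....#######################+#+++++######
282 .........+#######+........++################++++##++.++######
283 ..........##+.+##+............++##########+++++++#+++++######
284 ..........#+..###+..............++#########++++++###+.+######
285 ..........#+++###+.................++++####++++#+####+.######
286 ..........#+++###+.....................+####+##+#####++######
287 ..........#+++###.......................#####+###+###########
288 ..........#+++###.......................+#######++#++++######
289 ..........#+++##+......................
[... 1698 characters left out ...]
........................................
316 .............................................................
317 .............................................................
318 .............................................................
319 ++++.........................................................
320 +++++++......................................................
321 ++++++++++...................................................
322 +++++++++++++................................................
323 ++++++++++++++++.............................................
324 ++++++++++++++++++...........................................
325 ++++++++++++++++++++++.......................................
```

Request:
step_arm:
  increments:
    - [[0,0,0],[0,0,0]]
    - [[0,0,0],[0,0,0]]
    - [[0,0,0],[0,0,0]]
    - [[0,0,0],[0,0,0]]
  fingers: 0.15
  grip_force: 40

```text
time: 34.05
eef_pos: [0.6654, 0.1695, -0.0317]
tcp_rot: [1.0, 0.003, 0.0, -0.0]
contact_force: [-1.6, 0.7, 4.6]
opening: 0.644
finger_force: 41.3
```

```bash
python3 asc.py .665 .1695 .007 30 22;python3 meas.py
```

```text
[ 0.6654  0.1695 -0.0317] 0.6437961472066409
u0 325 centre 355 300
278 .......+#####++++++#################++############+++.......+
279 .......+#####++++++#############################+++++++.....+
280 ........#####+++++#############################+..++++++++.++
281 ........#######+++######+######################+...+++#++++++
282 ........+#######+######+..++###################+...+++###+++.
283 .........+##+##########.......++###########++##+...+.+#####+.
284 .............+########+..........+########+++##+...+.+#####..
285 ..............+######+#............+######++###+...++#####+..
286 ...............########.............+#####++####+...+#####...
287 ...............+###+##+..............###########+...+####+...
288 ...............+#+..##+..............+##########+..+#####+...
289 ...............+#+.+##+...............#######+++++++#####....
290 ...............+#++####....+++++++....+######++++++#####+....
291 ...............++++###+..++++++##+++....######+++++#####.....
292 ...............++++###++++##########++..+#####++++#####+.....
293 ...............+#++###++##############+
[... 1237 characters left out ...]
.......................................
313 .............................................................
314 .............................................................
315 .............................................................
316 .............................................................
317 .............................................................
318 .............................................................
319 ++++.........................................................
320 +++++++......................................................
321 ++++++++++...................................................
34.1 [ 0.6654  0.1695 -0.0317] [-1.2 -0.6  5.5] 0.6434192108708962
```

Request:
step_arm:
  increments:
    - [[0,0,5],[0,0,0]]
    - [[0,0,10],[0,0,0]]
    - [[0,0,20],[0,0,0]]
    - [[0,0,30],[0,0,0]]
    - [[0,0,30],[0,0,0]]
    - [[0,0,15],[0,0,0]]
    - [[0,0,0],[0,0,0]]
    - [[0,0,0],[0,0,0]]

```text
time: 34.82
eef_pos: [0.6652, 0.1694, 0.078]
tcp_rot: [1.0, 0.003, 0.001, -0.0]
contact_force: [-0.3, 0.5, -0.4]
opening: 0.64
finger_force: 42.4
```

```bash
python3 asc.py .665 .1695 .130 26 20
```

```text
[0.6652 0.1694 0.078 ] 0.6402034983737762
u0 332 centre 358 266
246 .#####+++++++##############################+...++++#+
247 .######+++++#######+#######################+...++#+##
248 .+#####+++++######+.#####################+#+...++.+##
249 .+#######++######+....+++##############+++#+...++.+##
250 .+##############+.........++##########+++##+....++###
251 ..+#############+...........++########+++##+....++###
252 .......+########++..............######++####.....+###
253 ........+########+..............+#####+#####+....####
254 .........########+..............+###########+....####
255 .........+###+###+...............############...+####
256 .........+#+..+##+...............+#######+++++++#####
257 .........+#+..###+................#######++++++######
258 .........+#+++###..................+#####++++++######
259 .........+#+++###...................######+++++#####+
260 .........+#+++###....+++++++++......+###############.
261 .........+#+++###.++++######+#++.....##############+.
262 .........+#++####+++############++..++#############+.
263 .........+#++####+################++++########
[... 583 characters left out ...]
++++
274 ..............+#####################+++++++++++++++++
275 ...............######################+++++++++++++++.
276 ...............+#####################..++++++++++++..
277 ................+###################+......+++++.....
278 .................+#################+.................
279 ..................++#############++..................
280 ....................+++########++....................
281 .......................+++++++.......................
282 .....................................................
283 .....................................................
284 .....................................................
285 .....................................................
```

Request:
step_arm:
  increments:
    - [[-22.9,-28.1,0],[0,0,0]]
    - [[-22.9,-28.1,0],[0,0,0]]
    - [[-22.9,-28.1,0],[0,0,0]]
    - [[-22.9,-28.1,0],[0,0,0]]
    - [[-22.9,-28.1,0],[0,0,0]]
    - [[-22.9,-28.1,0],[0,0,0]]
    - [[-22.7,-27.9,0],[0,0,0]]
    - [[0,0,0],[0,0,0]]

```text
time: 35.53
eef_pos: [0.4988, -0.0296, 0.0735]
tcp_rot: [1.0, 0.001, -0.004, -0.0]
contact_force: [0.3, -0.2, 0.6]
opening: 0.643
finger_force: 42.4
```

Request:
step_arm:
  increments:
    - [[0,0,0],[0,0,0]]
    - [[0,0,0],[0,0,0]]
    - [[0,0,0],[0,0,0]]
    - [[0,0,0],[0,0,0]]
    - [[0,0,0],[0,0,0]]

```text
time: 35.95
eef_pos: [0.5051, -0.0263, 0.077]
tcp_rot: [1.0, 0.004, -0.0, -0.0]
contact_force: [0.5, -0.9, -0.6]
opening: 0.642
finger_force: 42.4
```

```bash
python3 asc.py .5053 -.027 .124 24 18; python3 meas.py
```

```text
[ 0.5051 -0.0263  0.077 ] 0.6421327497501734
u0 288 centre 312 209
191 ....####+++#######+++++#########++++#+..+#######.
192 ...+#####++######+......+#######+++##+...#######.
193 ...+#############.........++####++####+..######+.
194 ...++###########+...........##########+..######+.
195 ...+++..+#######+...........+##########++######..
196 ...+.....+######++...........##########++#####+..
197 ..........+######+...........+#########+######+..
198 ...........+..###+............+#####++++######+..
199 ...........#+.####.............+####+++#######...
200 ...........#++####..............#############+...
201 ...........#++####..............+###########+....
202 ...........#++####..............+##########+.....
203 ...........#++####...............##########......
204 ...........#++####..++++++++++....#####+.++......
205 ...........+++####++++#######++++.+###++.........
206 ............++###################++####+.........
207 .............+###################++####+.........
208 .............++##################+++###+.........
209 ..............+##################++++##+.........
210 ...
[... 406 characters left out ...]
#+................
218 ..................++##########++.................
219 .....................+++###++....................
220 .................................................
221 ....................................+............
222 .................................................
223 .................................................
224 .....................+...........................
225 .................................................
226 .................................................
36.0 [ 0.5051 -0.0264  0.0772] [-0.4  0.4 -0.6] 0.643173667186279
red [253. 199.] [538.6 181.8  53.9  55.3]
yellow [203. 271.] [332.5 317.9  55.1  55.3]
blue [245. 236.] [433.  203.   54.3  55.9]
```

Request:
step_arm:
  increments:
    - [[0,0,-10],[0,0,0]]
    - [[0,0,-10],[0,0,0]]
    - [[0,0,-8],[0,0,0]]
    - [[0,0,-5],[0,0,0]]
    - [[0,0,-5],[0,0,0]]
    - [[0,0,-4],[0,0,0]]
    - [[0,0,-3],[0,0,0]]
    - [[0,0,0],[0,0,0]]

```text
time: 36.72
eef_pos: [0.507, -0.0273, 0.0334]
tcp_rot: [1.0, 0.002, 0.002, 0.0]
contact_force: [4.6, 1.6, 5.0]
opening: 0.641
finger_force: 46.0
```

Request:
step_arm:
  increments:
    - [[0,0,-5],[0,0,0]]
    - [[0,0,-6],[0,0,0]]
    - [[0,0,-6],[0,0,0]]
    - [[0,0,-6],[0,0,0]]
    - [[0,0,-6],[0,0,0]]
    - [[0,0,0],[0,0,0]]
    - [[0,0,0],[0,0,0]]
    - [[0,0,0],[0,0,0]]

```text
time: 37.38
eef_pos: [0.5076, -0.0276, 0.0041]
tcp_rot: [1.0, 0.003, 0.004, 0.001]
contact_force: [8.4, 0.5, -1.2]
opening: 0.641
finger_force: 47.0
```

Request:
step_arm:
  increments:
    - [[0,0,-2],[0,0,0]]
    - [[0,0,-1],[0,0,0]]
    - [[0,0,0],[0,0,0]]
    - [[0,0,0],[0,0,0]]
    - [[0,0,0],[0,0,0]]

```text
time: 37.8
eef_pos: [0.5076, -0.0276, 0.0029]
tcp_rot: [1.0, 0.003, 0.003, 0.001]
contact_force: [1.3, 1.5, 11.9]
opening: 0.639
finger_force: 48.5
```

Request:
step_arm:
  increments:
    - [[2,0,2],[0,0,0]]
    - [[0,0,0],[0,0,0]]
    - [[0,0,0],[0,0,0]]
    - [[0,0,0],[0,0,0]]

```text
time: 38.13
eef_pos: [0.5077, -0.0275, 0.0031]
tcp_rot: [1.0, 0.003, 0.001, 0.0]
contact_force: [1.8, 0.4, 6.9]
opening: 0.641
finger_force: 48.0
```

Request:
step_arm:
  increments:
    - [[1.5,0,-2],[0,0,0]]
    - [[0,0,0],[0,0,0]]
    - [[0,0,0],[0,0,0]]
    - [[0,0,0],[0,0,0]]

```text
time: 38.47
eef_pos: [0.5068, -0.0273, 0.0001]
tcp_rot: [1.0, 0.003, -0.002, 0.0]
contact_force: [-2.0, -0.5, 8.3]
opening: 0.638
finger_force: 45.4
```

Request:
step_arm:
  increments:
    - [[-1.5,0,-2],[0,0,0]]
    - [[0,0,0],[0,0,0]]
    - [[0,0,0],[0,0,0]]
    - [[0,0,0],[0,0,0]]

```text
time: 38.8
eef_pos: [0.5062, -0.0274, -0.0013]
tcp_rot: [1.0, 0.003, -0.001, 0.0]
contact_force: [-1.2, -0.1, 7.9]
opening: 0.647
finger_force: 44.1
```

Request:
step_arm:
  increments:
    - [[0,0,-2],[0,0,0]]
    - [[0,0,0],[0,0,0]]
    - [[0,0,0],[0,0,0]]
    - [[0,0,0],[0,0,0]]

```text
time: 39.13
eef_pos: [0.5057, -0.0275, -0.0037]
tcp_rot: [1.0, 0.003, -0.001, 0.0]
contact_force: [-1.4, -1.6, 6.9]
opening: 0.646
finger_force: 46.7
```

Request:
step_arm:
  increments:
    - [[0,0,-1.5],[0,0,0]]
    - [[0,0,0],[0,0,0]]
    - [[0,0,0],[0,0,0]]
    - [[0,0,0],[0,0,0]]

```text
time: 39.47
eef_pos: [0.5058, -0.0276, -0.0044]
tcp_rot: [1.0, 0.003, -0.002, 0.0]
contact_force: [-3.5, -0.6, 11.9]
opening: 0.643
finger_force: 47.8
```

```bash
python3 asc.py .5053 -.027 .05 20 20
```

```text
[ 0.5058 -0.0276 -0.0044] 0.6427471939477023
u0 293 centre 313 229
209 ######+..+###########++##########+++.....
210 ######+..+######################+++++++..
211 ####+##..######################+.++++++++
212 ###++++++######################+..++###++
213 ###+++++########################+.+++####
214 ####+++######################++#+.+.#####
215 #####++######..++++#########+++#+.++#####
216 ############+.......++#####+++##+..+#####
217 .+#+#######+..........+####++####..+#####
218 ....++######++.........##########+.######
219 .....+#######+.........+#########+.######
220 ......+######+..........#########++#####+
221 ......+#+.###+..........+######+++######+
222 ......+#++###+...........+#####+++######+
223 .......#++###+..+.........+####+++#####+.
224 .......#++###+..+..........###########+..
225 .........+###+..++++++++...+##########...
226 ..........###++++++#++#+++++#########+...
227 ..........+###++##########++.#####+++....
228 ............+##############+++###+.......
229 ...............++######++##+++####.......
230 .........................##+++####.......
231 ........................++#+++####.......
232 ........................+##++++##+.......
233 ........+...............+##+++##+........
234 ++++++++................+###++##+........
235 +++++++++...............+###++++.........
236 ++++++++++..............+###+++..........
237 ++++++++++..............+####+...........
238 ++++++++++..............+###++...........
239 ++++++++++..............+#+.++...........
240 ++++++++++...............+.+++..........+
241 +++++++++................++++...........+
242 +++++++++................++++..........++
243 ++++++++++...............+++..........++.
244 ++++++++++............................+..
245 +++++++++............................++..
246 +++++++#+...........................++...
247 ++++++++++..........................+....
248 ++++++++++.........................++....
```

Request:
step_arm:
  increments:
    - [[0,0,2],[0,0,0]]
    - [[0,0,0],[0,0,0]]
    - [[0,0,0],[0,0,0]]
    - [[0,0,0],[0,0,0]]
    - [[0,0,0],[0,0,0]]
    - [[0,0,0],[0,0,0]]
    - [[0,0,5],[0,0,0]]
    - [[0,0,15],[0,0,0]]
  fingers: 1

```text
time: 40.18
eef_pos: [0.5045, -0.0265, 0.0149]
tcp_rot: [1.0, 0.003, -0.003, -0.001]
contact_force: [-0.8, 1.4, 0.8]
opening: 0.999
finger_force: 0.0
```

Request:
step_arm:
  increments:
    - [[0,0,30],[0,0,0]]
    - [[0,0,35],[0,0,0]]
    - [[0,0,20],[0,0,0]]
    - [[-5,35,0],[0,0,0]]
    - [[-10,38,0],[0,0,0]]
    - [[-10,38,0],[0,0,0]]
    - [[-15,36,0],[0,0,0]]
    - [[0,0,0],[0,0,0]]

```text
time: 40.85
eef_pos: [0.4639, 0.1247, 0.1018]
tcp_rot: [1.0, 0.006, -0.001, -0.001]
contact_force: [-0.4, 0.2, -0.2]
opening: 0.999
finger_force: 0.0
```

```bash
python3 meas.py; cat > bore.py <<'E'
from h import *
T=shot('top');S=shot('scene')
b=lambda im:cv2.cvtColor(im,cv2.COLOR_RGB2GRAY)
for n,im in(('top',T),('scene',S)):
    g=b(im);u,v=map(int,proj(n,[.5053,-.027,.06]));print(n,u-18,v-18)
    for r in range(v-18,v+22): print(''.join('#' if q<70 else '+' if q<95+(50 if n=='scene' else 0) else '.' for q in g[r,u-18:u+19]))
E
python3 bore.py; python3 -c "
from h import *
for z in(.042,.028,.078):
  print(z,[np.round(proj(n,[.5053+d,-.027+e,z]),1) for n in('top','scene') for d,e in((0,0),(.029,0),(-.029,0))])"
```

```text
40.85 [0.4639 0.1247 0.1018] [-0.4  0.2 -0.2] 0.9990281122921568
yellow [203. 271.] [332.4 319.8  50.3  56.8]
black [326. 211.] [508.3 -26.8  54.2  55.3]
top 308 192
.....................................
.....................................
.....................................
.....................................
.....................................
.....................................
.....................................
..............+.++++++.+.............
........+...+++++++++++++............
........++.++++#####+#++++...........
.........++++############++..........
..........++#############++..........
..........+##############+...........
.........+################+..........
.........##################+.........
........+#######++++#######+.........
........+######+.....+######.........
........######+.......######+........
........######........######+........
........######........+#####+........
.......+######........+######........
........######+.......+#####+........
........######+......+######.........
........+#######+.++########.........
.........#############
[... 1854 characters left out ...]
+++++++................++++..........
+++++++................+++...........
++++++++...............+++..........+
++++++++............................+
+++++++............................+.
+++++++...........................++.
++++++++..........................+..
0.042 [array([326. , 211.3]), array([326.2, 200.9]), array([325.9, 221.7]), array([313.2, 231.4]), array([308.8, 237.5]), array([317.4, 225.6])]
0.028 [array([325.9, 211.6]), array([326.1, 201.4]), array([325.7, 221.9]), array([313.3, 235. ]), array([308.9, 241.1]), array([317.5, 229.1])]
0.078 [array([326.4, 210.4]), array([326.6, 199.7]), array([326.2, 221.2]), array([312.9, 222. ]), array([308.4, 228. ]), array([317.2, 216.2])]
```

Request:
step_arm:
  increments:
    - [[-19.3,28.3,0],[0,0,0]]
    - [[-19.3,28.3,0],[0,0,0]]
    - [[-19.3,28.3,0],[0,0,0]]
    - [[-19.3,28.3,0],[0,0,0]]
    - [[-19.3,28.3,0],[0,0,0]]
    - [[-19.3,28.3,0],[0,0,0]]
    - [[-19,28.1,0],[0,0,0]]
    - [[0,0,0],[0,0,0]]

```text
time: 41.67
eef_pos: [0.3303, 0.3202, 0.1021]
tcp_rot: [1.0, 0.004, -0.0, -0.001]
contact_force: [0.1, -0.6, 0.4]
opening: 1.001
finger_force: 0.0
```

Request:
step_arm:
  increments:
    - [[0,0,-25],[0,0,0]]
    - [[0,0,-30],[0,0,0]]
    - [[0,0,-25],[0,0,0]]
    - [[0,0,0],[0,0,0]]
    - [[0,0,0],[0,0,0]]
    - [[0,0,0],[0,0,0]]
    - [[0,0,0],[0,0,0]]
    - [[0,0,0],[0,0,0]]

```text
time: 42.33
eef_pos: [0.3337, 0.3184, 0.0237]
tcp_rot: [1.0, 0.002, 0.002, -0.001]
contact_force: [-0.1, -0.4, -0.2]
opening: 1.0
finger_force: 0.0
```

```bash
python3 meas.py; python3 -c "
from h import *
S=shot('scene');print(blobs('scene',S,'yellow',.007))"
```

```text
42.3333 [0.3337 0.3184 0.0237] [-0.1 -0.4 -0.2] 0.9997603376309311
red [253. 199.] [538.6 181.8  53.9  55.3]
blue [245. 236.] [433.  203.1  54.9  55.8]
black [326. 211.] [508.4 -26.8  53.9  55.3]
[(array([440., 235.]), array([326.2, 314.9,  54.6,  55.5])), (array([454., 215.]), array([211.1, 342.5,  58.1,  67.9])), (array([133., 196.]), array([ 476.5, -835. ,  268.5,  502.5])), (array([135., 170.]), array([ 381.2, -975.6,  106. ,  227.7]))]
```

Request:
step_arm:
  increments:
    - [[-1,0,-15],[0,0,0]]
    - [[0,0,-15],[0,0,0]]
    - [[0,0,-12],[0,0,0]]
    - [[0,0,-7],[0,0,0]]
    - [[0,0,-3],[0,0,0]]
    - [[0,0,0],[0,0,0]]
    - [[0,0,0],[0,0,0]]
    - [[0,0,0],[0,0,0]]

```text
time: 43.1
eef_pos: [0.3316, 0.3183, -0.0294]
tcp_rot: [1.0, 0.003, 0.001, -0.0]
contact_force: [-0.7, -0.5, -0.0]
opening: 1.0
finger_force: 0.0
```

Request:
step_arm:
  increments:
    - [[0,0,0],[0,0,0]]
    - [[0,0,0],[0,0,0]]
    - [[0,0,0],[0,0,0]]
    - [[0,0,0],[0,0,0]]
    - [[0,0,0],[0,0,0]]
  fingers: 0.15
  grip_force: 40

```text
time: 43.52
eef_pos: [0.3334, 0.3197, -0.0275]
tcp_rot: [1.0, 0.003, 0.002, -0.002]
contact_force: [-2.3, 1.2, 10.9]
opening: 0.576
finger_force: 5.4
```

Request:
step_arm:
  increments:
    - [[0,0,5],[0,0,0]]
    - [[0,0,10],[0,0,0]]
    - [[0,0,20],[0,0,0]]
    - [[0,0,30],[0,0,0]]
    - [[0,0,30],[0,0,0]]
    - [[0,0,15],[0,0,0]]
    - [[0,0,0],[0,0,0]]
    - [[0,0,0],[0,0,0]]

```text
time: 44.18
eef_pos: [0.3313, 0.318, 0.0808]
tcp_rot: [1.0, 0.003, 0.001, -0.001]
contact_force: [0.7, -0.1, -0.4]
opening: 0.574
finger_force: 0.0
```

```bash
cat > held.py <<'E'
from h import *
import sys
nm,h=sys.argv[1],float(sys.argv[2])
s=readout.get_state();p=s['eef_pos'];print(s['time'],p.round(4),s['contact_force'].round(1),s['opening'])
z=p[2]+.0315+h/2
for n in('scene','top'):
  im=shot(n);print(n,'expect',np.round(proj(n,[p[0],p[1],z]),1))
  for c,q in blobs(n,im,nm,z,10):
    if np.hypot(q[0]-p[0]*1000,q[1]-p[1]*1000)<60: print(n,c,q)
E
python3 held.py yellow .014
```

```text
44.1833 [0.3313 0.318  0.0808] [ 0.7 -0.1 -0.4] 0.573682682746742
scene expect [448.  206.8]
scene [458. 216.] [361.5 351.7  63.1  64.7]
top expect [190.1 275. ]
top [204. 268.] [344.6 285.6  44.   46.7]
```

The fingers closed over the ring's top, so the tips are about 10 mm higher than I had inferred. That also explains the earlier black-ring misses. I'll re-measure and grip lower, at reported z about -40 mm.

Request:
step_arm:
  increments:
    - [[30,-20,0],[0,0,0]]
    - [[30,-20,0],[0,0,0]]
    - [[30,-20,0],[0,0,0]]
    - [[0,0,0],[0,0,0]]
    - [[0,0,0],[0,0,0]]
    - [[0,0,0],[0,0,0]]
    - [[0,0,0],[0,0,0]]
  fingers: 1

```text
time: 44.87
eef_pos: [0.4191, 0.2579, 0.0784]
tcp_rot: [1.0, 0.003, -0.001, 0.0]
contact_force: [-0.2, 0.8, -0.5]
opening: 0.999
finger_force: 0.0
```

```bash
python3 meas.py; python3 -c "
from h import *
S=shot('scene');print(blobs('scene',S,'yellow',.007)[:2])"
```

```text
44.8667 [0.4191 0.2579 0.0784] [-0.2  0.8 -0.5] 0.9990403349365822
red [253. 199.] [538.6 181.8  53.9  55.3]
blue [245. 236.] [433.7 201.6  52.2  55.9]
black [326. 211.] [508.5 -26.8  53.3  55.3]
[(array([440., 235.]), array([327.2, 314.8,  54.3,  55.3])), (array([458., 216.]), array([210.2, 348.9,  73.3,  75.1]))]
```

Request:
step_arm:
  increments:
    - [[-29.7,20,0],[0,0,0]]
    - [[-29.7,20,0],[0,0,0]]
    - [[-29.6,20,0],[0,0,0]]
    - [[0,0,-20],[0,0,0]]
    - [[0,0,-30],[0,0,0]]
    - [[0,0,-30],[0,0,0]]
    - [[0,0,0],[0,0,0]]
    - [[0,0,0],[0,0,0]]

```text
time: 45.63
eef_pos: [0.3297, 0.3173, -0.0014]
tcp_rot: [1.0, 0.003, -0.002, 0.001]
contact_force: [0.3, -0.5, 0.1]
opening: 1.0
finger_force: 0.0
```

Request:
step_arm:
  increments:
    - [[0,0,-15],[0,0,0]]
    - [[0,0,-12],[0,0,0]]
    - [[0,0,-7],[0,0,0]]
    - [[0,0,-3],[0,0,0]]
    - [[0,0,-2],[0,0,0]]
    - [[0,0,0],[0,0,0]]
    - [[0,0,0],[0,0,0]]
    - [[0,0,0],[0,0,0]]

```text
time: 46.3
eef_pos: [0.3325, 0.3182, -0.0384]
tcp_rot: [1.0, 0.003, 0.001, -0.0]
contact_force: [-0.6, 0.3, 0.2]
opening: 1.001
finger_force: 0.0
```

Request:
step_arm:
  increments:
    - [[0,0,0],[0,0,0]]
    - [[0,0,0],[0,0,0]]
    - [[0,0,0],[0,0,0]]
    - [[0,0,0],[0,0,0]]
    - [[0,0,0],[0,0,0]]
  fingers: 0.15

```text
time: 46.72
eef_pos: [0.3323, 0.318, -0.0383]
tcp_rot: [1.0, 0.003, 0.0, -0.0]
contact_force: [-2.1, -0.7, 6.0]
opening: 0.66
finger_force: 41.4
```

Request:
step_arm:
  increments:
    - [[0,0,5],[0,0,0]]
    - [[0,0,10],[0,0,0]]
    - [[0,0,25],[0,0,0]]
    - [[0,0,30],[0,0,0]]
    - [[0,0,30],[0,0,0]]
    - [[0,0,20],[0,0,0]]
    - [[0,0,0],[0,0,0]]
    - [[0,0,0],[0,0,0]]

```text
time: 47.38
eef_pos: [0.3328, 0.3184, 0.0825]
tcp_rot: [1.0, 0.003, 0.002, -0.001]
contact_force: [0.5, 0.2, -0.8]
opening: 0.66
finger_force: 42.7
```

```bash
sed -i 's/.0315/.0385/' held.py; python3 held.py yellow .014
```

```text
47.3833 [0.3328 0.3184 0.0825] [ 0.5  0.2 -0.8] 0.6595960345888586
scene expect [448.6 204.7]
scene [455. 212.] [352.4 336.3  58.3 121.4]
top expect [188.9 274.7]
top [190. 267.] [350.4 315.8  19.5  42.6]
```

Request:
step_arm:
  increments:
    - [[15.7,-31.4,0],[0,0,0]]
    - [[15.7,-31.4,0],[0,0,0]]
    - [[15.7,-31.4,0],[0,0,0]]
    - [[15.7,-31.4,0],[0,0,0]]
    - [[15.7,-31.4,0],[0,0,0]]
    - [[15.7,-31.4,0],[0,0,0]]
    - [[15.7,-31.4,0],[0,0,0]]
    - [[15.7,-31.4,0],[0,0,0]]

```text
time: 48.15
eef_pos: [0.4564, 0.065, 0.0787]
tcp_rot: [1.0, 0.003, -0.002, -0.0]
contact_force: [0.5, 0.1, 0.0]
opening: 0.657
finger_force: 42.7
```

Request:
step_arm:
  increments:
    - [[15.7,-31.4,0],[0,0,0]]
    - [[15.7,-31.4,0],[0,0,0]]
    - [[15.8,-31.2,0],[0,0,0]]
    - [[0,0,0],[0,0,0]]
    - [[0,0,0],[0,0,0]]
    - [[0,0,0],[0,0,0]]
    - [[0,0,0],[0,0,0]]
    - [[0,0,0],[0,0,0]]

```text
time: 48.82
eef_pos: [0.5037, -0.026, 0.08]
tcp_rot: [1.0, 0.004, -0.001, -0.0]
contact_force: [-0.4, -0.0, -0.0]
opening: 0.656
finger_force: 42.8
```

```bash
python3 held.py yellow .014; python3 meas.py|grep -v yellow
```

```text
48.8167 [ 0.5037 -0.026   0.08  ] [-0.4 -0.  -0. ] 0.6555004020662848
scene expect [313.1 208.8]
scene [312. 207.] [499.1 -31.6  52.6  54.9]
top expect [326.5 209.8]
48.9167 [ 0.5042 -0.0263  0.0806] [-0.3 -0.2  0.1] 0.657029228251606
red [253. 199.] [538.5 181.9  54.2  55.2]
blue [245. 236.] [433.1 203.1  54.4  56. ]
```

Request:
step_arm:
  increments:
    - [[2,0,-10],[0,0,0]]
    - [[0,0,-10],[0,0,0]]
    - [[0,0,-10],[0,0,0]]
    - [[0,0,-5],[0,0,0]]
    - [[0,0,-4],[0,0,0]]
    - [[0,0,0],[0,0,0]]
    - [[0,0,0],[0,0,0]]

```text
time: 49.55
eef_pos: [0.5066, -0.0274, 0.0414]
tcp_rot: [1.0, 0.003, -0.0, -0.0]
contact_force: [-0.5, 0.3, -1.2]
opening: 0.658
finger_force: 42.8
```

Request:
step_arm:
  increments:
    - [[0,0,-4],[0,0,0]]
    - [[0,0,-4],[0,0,0]]
    - [[0,0,-4],[0,0,0]]
    - [[0,0,-4],[0,0,0]]
    - [[0,0,-4],[0,0,0]]
    - [[0,0,0],[0,0,0]]
    - [[0,0,0],[0,0,0]]

```text
time: 50.13
eef_pos: [0.5064, -0.0273, 0.0213]
tcp_rot: [1.0, 0.003, -0.0, -0.0]
contact_force: [0.9, -0.4, -0.5]
opening: 0.656
finger_force: 42.8
```

Request:
step_arm:
  increments:
    - [[0,0,-4],[0,0,0]]
    - [[0,0,-4],[0,0,0]]
    - [[0,0,-3],[0,0,0]]
    - [[0,0,0],[0,0,0]]
    - [[0,0,0],[0,0,0]]
    - [[0,0,0],[0,0,0]]

```text
time: 50.63
eef_pos: [0.5068, -0.0274, 0.0108]
tcp_rot: [1.0, 0.003, -0.0, -0.0]
contact_force: [-0.5, -1.1, -1.1]
opening: 0.652
finger_force: 42.8
```

Request:
step_arm:
  increments:
    - [[0,0,-2.5],[0,0,0]]
    - [[0,0,-2],[0,0,0]]
    - [[0,0,0],[0,0,0]]
    - [[0,0,0],[0,0,0]]
    - [[0,0,0],[0,0,0]]

```text
time: 51.05
eef_pos: [0.5068, -0.0274, 0.0063]
tcp_rot: [1.0, 0.003, 0.0, -0.0]
contact_force: [-1.2, 0.2, -1.0]
opening: 0.658
finger_force: 42.8
```

Request:
step_arm:
  increments:
    - [[0,0,-2],[0,0,0]]
    - [[0,0,0],[0,0,0]]
    - [[0,0,0],[0,0,0]]
    - [[0,0,0],[0,0,0]]

```text
time: 51.38
eef_pos: [0.5068, -0.0274, 0.0043]
tcp_rot: [1.0, 0.003, 0.0, 0.0]
contact_force: [-0.9, 0.7, 0.0]
opening: 0.657
finger_force: 42.8
```

Request:
step_arm:
  increments:
    - [[0,0,-1.5],[0,0,0]]
    - [[0,0,0],[0,0,0]]
    - [[0,0,0],[0,0,0]]
    - [[0,0,0],[0,0,0]]

```text
time: 51.72
eef_pos: [0.5069, -0.0274, 0.0037]
tcp_rot: [1.0, 0.003, -0.0, -0.0]
contact_force: [-3.3, 0.3, 5.3]
opening: 0.653
finger_force: 43.3
```

Request:
step_arm:
  increments:
    - [[0,0,1],[0,0,0]]
    - [[0,0,0],[0,0,0]]
    - [[0,0,0],[0,0,0]]
    - [[0,0,0],[0,0,0]]
    - [[0,0,0],[0,0,0]]
    - [[0,0,0],[0,0,0]]
    - [[0,0,5],[0,0,0]]
    - [[0,0,15],[0,0,0]]
  fingers: 1

```text
time: 52.38
eef_pos: [0.5046, -0.0269, 0.022]
tcp_rot: [1.0, 0.003, -0.002, -0.001]
contact_force: [-0.5, 0.3, 0.1]
opening: 1.003
finger_force: 0.0
```

Request:
step_arm:
  increments:
    - [[0,0,30],[0,0,0]]
    - [[0,0,30],[0,0,0]]
    - [[0,0,20],[0,0,0]]
    - [[-10,38,0],[0,0,0]]
    - [[-10,38,0],[0,0,0]]
    - [[-10,38,0],[0,0,0]]
    - [[0,0,0],[0,0,0]]
    - [[0,0,0],[0,0,0]]

```text
time: 53.05
eef_pos: [0.4761, 0.0883, 0.1041]
tcp_rot: [1.0, 0.005, 0.0, 0.0]
contact_force: [0.4, -0.6, 0.4]
opening: 1.0
finger_force: 0.0
```

```bash
python3 meas.py; python3 -c "
from h import *
S=shot('scene');T=shot('top')
for n,im in(('top',T),('scene',S)):
  for c,q in blobs(n,im,'yellow',.056,10):
    if abs(q[0]-505)<60 and abs(q[1]+27)<60: print(n,c,q)"
```

```text
53.05 [0.4761 0.0883 0.1041] [ 0.4 -0.6  0.4] 0.9997438243097159
yellow [326. 210.] [511.7 -27.2  56.9  58.4]
top [326. 210.] [508.4 -25.9  54.4  55.8]
scene [314. 226.] [506.  -26.7  46.1  51.2]
```

Request:
step_arm:
  increments:
    - [[20.2,31.6,0],[0,0,0]]
    - [[20.2,31.6,0],[0,0,0]]
    - [[20.3,31.6,0],[0,0,0]]
    - [[0,0,-30],[0,0,0]]
    - [[0,0,-30],[0,0,0]]
    - [[0,0,0],[0,0,0]]
    - [[0,0,0],[0,0,0]]
    - [[0,0,0],[0,0,0]]

```text
time: 53.87
eef_pos: [0.5385, 0.1805, 0.0449]
tcp_rot: [1.0, 0.002, 0.001, -0.0]
contact_force: [1.1, 0.7, 0.2]
opening: 0.997
finger_force: 0.0
```

```bash
python3 meas.py; python3 -c "
from h import *
S=shot('scene')
for nm in('red','blue'):
  for c,q in blobs('scene',S,nm,.007,10):
    if q[3]<80 and abs(q[1])<400 and q[0]>300: print(nm,c,q)"
```

```text
53.8667 [0.5385 0.1805 0.0449] [1.1 0.7 0.2] 0.9967710387825088
yellow [326. 210.] [511.7 -27.2  56.9  58.4]
red [376. 268.] [535.8 178.9  54.7  62.7]
blue [394. 247.] [432.2 199.6  52.4  60. ]
blue [211. 218.] [ 543.9 -370.6   24.1   46. ]
```

Request:
step_arm:
  increments:
    - [[0,0,-25],[0,0,0]]
    - [[0,0,-25],[0,0,0]]
    - [[0,0,-18],[0,0,0]]
    - [[0,0,-10],[0,0,0]]
    - [[0,0,-5],[0,0,0]]
    - [[0,0,0],[0,0,0]]
    - [[0,0,0],[0,0,0]]
    - [[0,0,0],[0,0,0]]

```text
time: 54.63
eef_pos: [0.539, 0.1816, -0.0375]
tcp_rot: [1.0, 0.003, 0.002, -0.0]
contact_force: [-0.2, 0.1, 0.4]
opening: 1.001
finger_force: 0.0
```

Request:
step_arm:
  increments:
    - [[0,0,0],[0,0,0]]
    - [[0,0,0],[0,0,0]]
    - [[0,0,0],[0,0,0]]
    - [[0,0,0],[0,0,0]]
    - [[0,0,0],[0,0,0]]
  fingers: 0.15

```text
time: 55.05
eef_pos: [0.5383, 0.1816, -0.0375]
tcp_rot: [1.0, 0.003, 0.001, -0.0]
contact_force: [-2.5, -1.7, 6.3]
opening: 0.659
finger_force: 41.1
```

Request:
step_arm:
  increments:
    - [[0,0,5],[0,0,0]]
    - [[0,0,10],[0,0,0]]
    - [[0,0,25],[0,0,0]]
    - [[0,0,30],[0,0,0]]
    - [[0,0,30],[0,0,0]]
    - [[0,0,20],[0,0,0]]
    - [[0,0,0],[0,0,0]]
    - [[0,0,0],[0,0,0]]

```text
time: 55.72
eef_pos: [0.5386, 0.1816, 0.0828]
tcp_rot: [1.0, 0.003, 0.002, -0.0]
contact_force: [-0.1, -0.1, -0.6]
opening: 0.663
finger_force: 42.7
```

Request:
step_arm:
  increments:
    - [[-4.5,-29.8,0],[0,0,0]]
    - [[-4.5,-29.8,0],[0,0,0]]
    - [[-4.5,-29.8,0],[0,0,0]]
    - [[-4.5,-29.8,0],[0,0,0]]
    - [[-4.5,-29.8,0],[0,0,0]]
    - [[-4.5,-29.8,0],[0,0,0]]
    - [[-4.6,-29.8,0],[0,0,0]]
    - [[0,0,0],[0,0,0]]

```text
time: 56.38
eef_pos: [0.5038, -0.0308, 0.0787]
tcp_rot: [1.0, 0.001, -0.002, 0.0]
contact_force: [0.4, 0.3, 0.3]
opening: 0.66
finger_force: 42.7
```

Request:
step_arm:
  increments:
    - [[0,0,0],[0,0,0]]
    - [[0,0,0],[0,0,0]]
    - [[0,0,0],[0,0,0]]
    - [[0,0,0],[0,0,0]]
    - [[0,0,0],[0,0,0]]

```text
time: 56.8
eef_pos: [0.5058, -0.0262, 0.0806]
tcp_rot: [1.0, 0.004, -0.0, -0.0]
contact_force: [-0.4, -0.4, -0.0]
opening: 0.662
finger_force: 42.8
```

```bash
python3 held.py red .014; python3 meas.py
```

```text
56.8 [ 0.5058 -0.0262  0.0806] [-0.4 -0.4 -0. ] 0.661970433871729
scene expect [312.7 209. ]
scene [312. 209.] [504.9 -29.   50.8  67.2]
top expect [326.6 209. ]
56.9 [ 0.5059 -0.0265  0.0807] [-1.1 -0.3 -0.6] 0.6634020381395582
blue [245. 236.] [433.  203.1  54.6  56. ]
```

Request:
step_arm:
  increments:
    - [[-1.2,0,-10],[0,0,0]]
    - [[0,0,-10],[0,0,0]]
    - [[0,0,-8],[0,0,0]]
    - [[0,0,-6],[0,0,0]]
    - [[0,0,-4],[0,0,0]]
    - [[0,0,-3],[0,0,0]]
    - [[0,0,0],[0,0,0]]
    - [[0,0,0],[0,0,0]]

```text
time: 57.62
eef_pos: [0.5047, -0.0273, 0.0397]
tcp_rot: [1.0, 0.003, -0.0, -0.0]
contact_force: [-0.1, -0.3, -1.0]
opening: 0.662
finger_force: 42.8
```

Request:
step_arm:
  increments:
    - [[0,0,-4],[0,0,0]]
    - [[0,0,-4],[0,0,0]]
    - [[0,0,-4],[0,0,0]]
    - [[0,0,-2],[0,0,0]]
    - [[0,0,0],[0,0,0]]
    - [[0,0,0],[0,0,0]]
    - [[0,0,0],[0,0,0]]

```text
time: 58.2
eef_pos: [0.5062, -0.0275, 0.0266]
tcp_rot: [1.0, 0.003, 0.002, 0.0]
contact_force: [4.5, 0.4, 1.0]
opening: 0.661
finger_force: 43.7
```

Request:
step_arm:
  increments:
    - [[0,0,-2],[0,0,0]]
    - [[0,0,-2],[0,0,0]]
    - [[0,0,0],[0,0,0]]
    - [[0,0,0],[0,0,0]]
    - [[0,0,0],[0,0,0]]

```text
time: 58.62
eef_pos: [0.5063, -0.0275, 0.0227]
tcp_rot: [1.0, 0.003, 0.002, 0.0]
contact_force: [5.2, 0.4, 2.9]
opening: 0.658
finger_force: 43.8
```

Wall contact from the -x side; I'll shift +1.5 mm in x and lower.

Request:
step_arm:
  increments:
    - [[1.5,0,0],[0,0,0]]
    - [[0,0,-1.5],[0,0,0]]
    - [[0,0,0],[0,0,0]]
    - [[0,0,0],[0,0,0]]
    - [[0,0,0],[0,0,0]]

```text
time: 59.03
eef_pos: [0.5061, -0.0272, 0.0201]
tcp_rot: [1.0, 0.003, -0.0, 0.0]
contact_force: [3.7, -1.1, 1.2]
opening: 0.66
finger_force: 43.6
```

Request:
step_arm:
  increments:
    - [[0.5,0,-1.5],[0,0,0]]
    - [[0,0,-1],[0,0,0]]
    - [[0,0,0],[0,0,0]]
    - [[0,0,0],[0,0,0]]
    - [[0,0,0],[0,0,0]]

```text
time: 59.45
eef_pos: [0.5058, -0.0272, 0.0183]
tcp_rot: [1.0, 0.003, -0.001, -0.0]
contact_force: [-1.4, -0.4, 7.2]
opening: 0.658
finger_force: 44.2
```

Request:
step_arm:
  increments:
    - [[0,0,-1],[0,0,0]]
    - [[0,0,0],[0,0,0]]
    - [[0,0,0],[0,0,0]]
    - [[0,0,0],[0,0,0]]

```text
time: 59.78
eef_pos: [0.5058, -0.0272, 0.0182]
tcp_rot: [1.0, 0.003, -0.002, -0.0]
contact_force: [-4.0, -1.0, 11.5]
opening: 0.661
finger_force: 44.7
```

Request:
step_arm:
  increments:
    - [[0,0,1.5],[0,0,0]]
    - [[0,0,0],[0,0,0]]
    - [[0,0,0],[0,0,0]]
    - [[0,0,0],[0,0,0]]
    - [[0,0,0],[0,0,0]]
    - [[0,0,0],[0,0,0]]
    - [[0,0,5],[0,0,0]]
    - [[0,0,15],[0,0,0]]
  fingers: 1

```text
time: 60.45
eef_pos: [0.5044, -0.0267, 0.0364]
tcp_rot: [1.0, 0.003, -0.003, -0.001]
contact_force: [-0.6, -0.2, 0.2]
opening: 0.999
finger_force: 0.0
```

Request:
step_arm:
  increments:
    - [[0,0,30],[0,0,0]]
    - [[0,0,30],[0,0,0]]
    - [[-10,38,0],[0,0,0]]
    - [[-10,38,0],[0,0,0]]
    - [[-10,38,0],[0,0,0]]
    - [[0,0,0],[0,0,0]]
    - [[0,0,0],[0,0,0]]

```text
time: 61.03
eef_pos: [0.476, 0.0885, 0.0986]
tcp_rot: [1.0, 0.005, 0.0, 0.0]
contact_force: [0.2, 0.6, -0.1]
opening: 1.001
finger_force: 0.0
```

```bash
python3 meas.py; python3 -c "
from h import *
S=shot('scene');T=shot('top')
for n,im in(('top',T),('scene',S)):
  for nm,z in(('red',.07),('blue',.006),('yellow',.056)):
   for c,q in blobs(n,im,nm,z,10):
    if 380<q[0]<560 and abs(q[1]-80)<150 and q[3]<80: print(nm,n,c,q)"
```

```text
61.0333 [0.476  0.0885 0.0986] [ 0.2  0.6 -0.1] 1.0010312959270653
red [326. 211.] [509.4 -27.6  55.9  57.3]
red top [326. 211.] [505.3 -26.   52.8  54.3]
blue top [251. 237.] [429.5 183.6  16.8  31.3]
red scene [313. 225.] [505.2 -26.1  50.7  57.9]
blue scene [394. 246.] [430.9 199.8  54.4  64.8]
yellow scene [313. 224.] [501.  -32.1  26.4  34. ]
```

Request:
step_arm:
  increments:
    - [[-11.1,29,0],[0,0,0]]
    - [[-11.1,29,0],[0,0,0]]
    - [[-11.1,29,0],[0,0,0]]
    - [[-11.1,29,0],[0,0,0]]
    - [[0,0,-30],[0,0,0]]
    - [[0,0,-30],[0,0,0]]
    - [[0,0,0],[0,0,0]]
    - [[0,0,0],[0,0,0]]

```text
time: 61.85
eef_pos: [0.4311, 0.2016, 0.0369]
tcp_rot: [1.0, 0.002, -0.002, 0.001]
contact_force: [0.3, -0.5, 0.3]
opening: 0.999
finger_force: 0.0
```

Request:
step_arm:
  increments:
    - [[0,0,0],[0,0,0]]
    - [[0,0,0],[0,0,0]]
    - [[0,0,0],[0,0,0]]
    - [[0,0,0],[0,0,0]]

```text
time: 62.18
eef_pos: [0.4336, 0.2027, 0.0398]
tcp_rot: [1.0, 0.002, 0.001, -0.0]
contact_force: [0.1, 0.1, -0.0]
opening: 0.997
finger_force: 0.0
```

```bash
python3 meas.py; python3 -c "
from h import *
S=shot('scene')
print([b for b in blobs('scene',S,'blue',.006,10) if b[1][3]<80])"
```

```text
62.1833 [0.4336 0.2027 0.0398] [ 0.1  0.1 -0. ] 0.9969986159579172
red [326. 211.] [509.4 -27.6  55.9  57.5]
[(array([590., 396.]), array([693.2, 692.5,  15. ,  41.5])), (array([394., 246.]), array([430.8, 199.7,  54.3,  64.7])), (array([212., 218.]), array([ 542.6, -373.6,   25.7,   48.2]))]
```

Request:
step_arm:
  increments:
    - [[-0.5,0,-25],[0,0,0]]
    - [[0,0,-25],[0,0,0]]
    - [[0,0,-16],[0,0,0]]
    - [[0,0,-9],[0,0,0]]
    - [[0,0,-5],[0,0,0]]
    - [[0,0,0],[0,0,0]]
    - [[0,0,0],[0,0,0]]
    - [[0,0,0],[0,0,0]]

```text
time: 62.95
eef_pos: [0.4329, 0.2031, -0.0405]
tcp_rot: [1.0, 0.003, 0.001, -0.0]
contact_force: [0.9, -0.1, 0.2]
opening: 1.0
finger_force: 0.0
```

Request:
step_arm:
  increments:
    - [[0,0,0],[0,0,0]]
    - [[0,0,0],[0,0,0]]
    - [[0,0,0],[0,0,0]]
    - [[0,0,0],[0,0,0]]
    - [[0,0,0],[0,0,0]]
  fingers: 0.15

```text
time: 63.37
eef_pos: [0.4326, 0.203, -0.0403]
tcp_rot: [1.0, 0.003, 0.001, -0.0]
contact_force: [-3.0, -0.5, 5.9]
opening: 0.655
finger_force: 41.4
```

Request:
step_arm:
  increments:
    - [[0,0,5],[0,0,0]]
    - [[0,0,10],[0,0,0]]
    - [[0,0,25],[0,0,0]]
    - [[0,0,30],[0,0,0]]
    - [[0,0,30],[0,0,0]]
    - [[0,0,20],[0,0,0]]
    - [[0,0,0],[0,0,0]]
    - [[0,0,0],[0,0,0]]

```text
time: 64.03
eef_pos: [0.4328, 0.2031, 0.0801]
tcp_rot: [1.0, 0.003, 0.002, -0.0]
contact_force: [0.2, 0.1, -0.5]
opening: 0.654
finger_force: 42.7
```

Request:
step_arm:
  increments:
    - [[10.5,-32.9,0],[0,0,0]]
    - [[10.5,-32.9,0],[0,0,0]]
    - [[10.5,-32.9,0],[0,0,0]]
    - [[10.5,-32.9,0],[0,0,0]]
    - [[10.5,-32.9,0],[0,0,0]]
    - [[10.5,-32.9,0],[0,0,0]]
    - [[10.5,-32.8,0],[0,0,0]]
    - [[0,0,0],[0,0,0]]

```text
time: 64.7
eef_pos: [0.5059, -0.0321, 0.0771]
tcp_rot: [1.0, 0.0, -0.0, 0.001]
contact_force: [0.9, -0.3, 0.3]
opening: 0.657
finger_force: 42.8
```

Request:
step_arm:
  increments:
    - [[0,0,0],[0,0,0]]
    - [[0,0,0],[0,0,0]]
    - [[0,0,0],[0,0,0]]
    - [[0,0,0],[0,0,0]]
    - [[0,0,0],[0,0,0]]

```text
time: 65.12
eef_pos: [0.5047, -0.0262, 0.078]
tcp_rot: [1.0, 0.004, -0.0, -0.0]
contact_force: [-0.7, -0.2, 0.4]
opening: 0.652
finger_force: 42.7
```

```bash
python3 held.py blue .012
```

```text
65.1167 [ 0.5047 -0.0262  0.078 ] [-0.7 -0.2  0.4] 0.6518663364298802
scene expect [312.9 209.8]
scene [312. 209.] [501.1 -31.1  51.3  67.3]
top expect [326.6 209.5]
```

Request:
step_arm:
  increments:
    - [[0,0,-10],[0,0,0]]
    - [[0,0,-8],[0,0,0]]
    - [[0,0,-6],[0,0,0]]
    - [[0,0,-4],[0,0,0]]
    - [[0,0,-4],[0,0,0]]
    - [[0,0,-4],[0,0,0]]
    - [[0,0,0],[0,0,0]]
    - [[0,0,0],[0,0,0]]

```text
time: 65.88
eef_pos: [0.5051, -0.0274, 0.0421]
tcp_rot: [1.0, 0.003, -0.0, -0.0]
contact_force: [0.5, -0.2, -0.0]
opening: 0.655
finger_force: 42.7
```

Request:
step_arm:
  increments:
    - [[1.5,0,-3],[0,0,0]]
    - [[0,0,-3],[0,0,0]]
    - [[0,0,-2],[0,0,0]]
    - [[0,0,-2],[0,0,0]]
    - [[0,0,0],[0,0,0]]
    - [[0,0,0],[0,0,0]]
    - [[0,0,0],[0,0,0]]

```text
time: 66.47
eef_pos: [0.5068, -0.0274, 0.0324]
tcp_rot: [1.0, 0.003, 0.0, 0.0]
contact_force: [-0.4, -0.3, -0.2]
opening: 0.656
finger_force: 42.7
```

Request:
step_arm:
  increments:
    - [[0,0,-1.5],[0,0,0]]
    - [[0,0,0],[0,0,0]]
    - [[0,0,0],[0,0,0]]
    - [[0,0,0],[0,0,0]]

```text
time: 66.8
eef_pos: [0.5068, -0.0274, 0.0308]
tcp_rot: [1.0, 0.003, 0.0, 0.0]
contact_force: [-0.4, 0.1, -0.3]
opening: 0.656
finger_force: 42.7
```

Request:
step_arm:
  increments:
    - [[0,0,-1.5],[0,0,0]]
    - [[0,0,0],[0,0,0]]
    - [[0,0,0],[0,0,0]]
    - [[0,0,0],[0,0,0]]

```text
time: 67.13
eef_pos: [0.5071, -0.0275, 0.0297]
tcp_rot: [1.0, 0.003, 0.0, 0.0]
contact_force: [-0.3, -0.2, 3.5]
opening: 0.66
finger_force: 43.1
```

Request:
step_arm:
  increments:
    - [[0,0,0.5],[0,0,0]]
    - [[0,0,0],[0,0,0]]
    - [[0,0,0],[0,0,0]]
    - [[0,0,0],[0,0,0]]
    - [[0,0,0],[0,0,0]]
    - [[0,0,0],[0,0,0]]
    - [[0,0,5],[0,0,0]]
    - [[0,0,15],[0,0,0]]
  fingers: 1

```text
time: 67.8
eef_pos: [0.5047, -0.0269, 0.048]
tcp_rot: [1.0, 0.003, -0.003, -0.001]
contact_force: [-0.7, 0.3, -1.1]
opening: 0.998
finger_force: 0.0
```

Request:
step_arm:
  increments:
    - [[0,0,30],[0,0,0]]
    - [[0,0,40],[0,0,0]]
    - [[0,0,30],[0,0,0]]
    - [[-15,36,0],[0,0,0]]
    - [[-15,36,0],[0,0,0]]
    - [[-15,36,0],[0,0,0]]
    - [[0,0,0],[0,0,0]]
    - [[0,0,0],[0,0,0]]

```text
time: 68.47
eef_pos: [0.4611, 0.082, 0.1502]
tcp_rot: [1.0, 0.005, 0.0, 0.0]
contact_force: [-0.2, 0.3, 0.4]
opening: 0.998
finger_force: 0.0
```

```bash
python3 - <<'E'
from h import *
S=shot('scene');T=shot('top')
for n,im in(('top',T),('scene',S)):
  for c,q in blobs(n,im,'blue',.076,10):
    if abs(q[0]-505)<60 and abs(q[1]+27)<60: print('blue',n,c,q)
# pin: dark pixels in both views
def tri(a,b):
    e1,d1=ray('top',*a);e2,d2=ray('scene',*b)
    t=np.linalg.lstsq(np.stack([d1,-d2],1),e2-e1,rcond=None)[0];x,y=e1+d1*t[0],e2+d2*t[1];return ((x+y)/2).round(4),np.linalg.norm(x-y).round(4)
g=cv2.cvtColor(T,cv2.COLOR_RGB2GRAY)
P=np.argwhere(g[165:195,370:398]<62)+[165,370];print('pin top px',P.min(0),P.max(0),P.mean(0),len(P))
print('at .121',onz('top',P[:,1].mean(),P[:,0].mean(),.121).round(4))
gs=cv2.cvtColor(S,cv2.COLOR_RGB2GRAY);Q=np.argwhere(gs[200:225,240:265]<90)+[200,240];print('scene',Q.min(0),Q.max(0),Q.mean(0),len(Q),onz('scene',Q[:,1].mean(),Q[:,0].mean(),.121).round(4))
# arm axis
m=mask(T,'red');m[:160]=0;m[200:]=0;m[:,:318]=0;m[:,395:]=0
p=np.array([onz('top',u,v,.098)[:2] for v,u in np.argwhere(m)])
p=p[(p[:,1]<-.05)&(p[:,1]>-.16)&(p[:,0]>.55)];d=np.linalg.svd(p-p.mean(0))[2][0];print('arm',p.mean(0),np.degrees(np.arctan2(d[1],d[0])),len(p))
print(readout.get_state()['eef_pos'])
E
```

```text
blue top [326. 209.] [508.8 -26.5  54.   55.2]
blue scene [312. 222.] [504.8 -29.4  55.7  60.6]
pin top px [177 373] [183 387] [180.30769231 383.28205128] 39
at .121 [ 0.5838 -0.1727  0.121 ]
scene [206 250] [219 255] [212.51612903 252.14516129] 62 [ 0.5835 -0.1769  0.121 ]
arm [ 0.59230255 -0.10487796] -97.43317117842368 284
[0.46211052 0.08029598 0.15017948]
```

Request:
step_arm:
  increments:
    - [[10,-21.4,0],[0,0,0.12]]
    - [[10,-21.4,0],[0,0,0.12]]
    - [[10,-21.4,0],[0,0,0.12]]
    - [[10,-21.4,0],[0,0,0.12]]
    - [[10,-21.4,0],[0,0,0.12]]
    - [[10,-21.4,0],[0,0,0.12]]
    - [[10,-21.4,0],[0,0,0.12]]
    - [[10,-21.4,0],[0,0,0.12]]

```text
time: 69.23
eef_pos: [0.5423, -0.0937, 0.1497]
tcp_rot: [0.885, 0.466, -0.0, 0.0]
contact_force: [-0.3, 0.8, -0.1]
opening: 0.999
finger_force: 0.0
```

Request:
step_arm:
  increments:
    - [[10,-21.4,0],[0,0,0.12]]
    - [[10,-21.4,0],[0,0,0.12]]
    - [[10,-21.4,0],[0,0,0.12]]
    - [[10.7,-21.3,0],[0,0,0.12]]
    - [[0,0,0],[0,0,0]]
    - [[0,0,0],[0,0,0]]
    - [[0,0,0],[0,0,0]]
    - [[0,0,0],[0,0,0]]

```text
time: 69.9
eef_pos: [0.5819, -0.1758, 0.1494]
tcp_rot: [0.75, 0.661, -0.0, -0.0]
contact_force: [-0.7, 0.8, 0.9]
opening: 1.0
finger_force: 0.0
```

Request:
step_arm:
  increments:
    - [[0,0,-20],[0,0,0]]
    - [[0,0,-20],[0,0,0]]
    - [[0,0,-12],[0,0,0]]
    - [[0,0,-8],[0,0,0]]
    - [[0,0,0],[0,0,0]]
    - [[0,0,0],[0,0,0]]
    - [[0,0,0],[0,0,0]]

```text
time: 70.48
eef_pos: [0.5832, -0.1763, 0.091]
tcp_rot: [0.75, 0.662, 0.0, 0.001]
contact_force: [0.4, -0.1, 0.0]
opening: 1.001
finger_force: 0.0
```

```bash
python3 asc.py .5825 -.176 .121 22 24
```

```text
[ 0.5832 -0.1763  0.091 ] 1.001056203195326
u0 230 centre 252 212
188 +##+###########+######++....#####+.+..++.....
189 +########++####+#####+......######++..++.....
190 +######+#..++##+####+.......######++..++.....
191 +######+++....+####+........+#####++.........
192 +######+++....+###+.........+#####++.........
193 +######+++++.+###+..........+######+.........
194 +#######++++++###+..........+######+.........
195 #########+++++###............######+.........
196 ########+.+++###+............+#####+.........
197 ########..++###+..............+####+.........
198 #######+..+###+..................++..........
199 #++####+..+##+...............................
200 #++####++++##+...............................
201 +++#####++###................................
202 +++######+##+................................
203 +++#########+................................
204 #++#########+................................
205 +##########+++......++++.....................
206 ++++######++++.....+####+....................
207 +++.+#####++++.....+####+....................
208 +#+..######+++.....+####+.....
[... 665 characters left out ...]

222 ..............+.......+++++++++++++++........
223 .............+.........++++++++++++++++......
224 ..........................++++++++++++++++...
225 ............................++++++++++++++++.
226 ..............................+++++++++++++++
227 .................................++++++++++++
228 ...................................++++++++++
229 .........+...........................++++++++
230 .......................................++++++
231 ..........................................+++
232 ............................................+
233 .............................................
234 .............................................
235 .............................................
```

Request:
step_arm:
  increments:
    - [[0,0,-10],[0,0,0]]
    - [[0,0,-10],[0,0,0]]
    - [[0,0,0],[0,0,0]]
    - [[0,0,0],[0,0,0]]
    - [[0,0,0],[0,0,0]]

```text
time: 70.95
eef_pos: [0.5823, -0.176, 0.0694]
tcp_rot: [0.75, 0.661, -0.0, -0.0]
contact_force: [-1.3, -0.7, 0.5]
opening: 1.001
finger_force: 0.0
```

Request:
step_arm:
  increments:
    - [[0,0,0],[0,0,0]]
    - [[0,0,0],[0,0,0]]
    - [[0,0,0],[0,0,0]]
    - [[0,0,0],[0,0,0]]
    - [[0,0,0],[0,0,0]]
    - [[0,0,0],[0,0,0]]
    - [[0,0,0],[0,0,0]]
    - [[0,0,0],[0,0,0]]
  fingers: -1
  grip_force: 25

```text
time: 71.62
eef_pos: [0.5826, -0.1762, 0.07]
tcp_rot: [0.75, 0.661, 0.0, 0.0]
contact_force: [-0.2, -0.1, 0.7]
opening: 0.153
finger_force: 25.4
```

```bash
python3 - <<'E'
import numpy as np
# arc from 82.6deg: pin=pivot+150*(-cos a,-sin a), pivot (600.5,-27.5)
a=np.radians(np.linspace(82.6,0,17));x=-150*np.cos(a);y=-150*np.sin(a)
print(np.c_[np.diff(x),np.diff(y)].round(1).tolist(),np.radians(82.6)/16)
E
```

```text
[[-13.3, 2.3], [-13.0, 3.5], [-12.7, 4.7], [-12.2, 5.8], [-11.6, 6.9], [-11.0, 7.9], [-10.2, 8.9], [-9.4, 9.7], [-8.5, 10.5], [-7.5, 11.3], [-6.4, 11.9], [-5.3, 12.4], [-4.2, 12.8], [-3.0, 13.2], [-1.8, 13.4], [-0.6, 13.5]] 0.09010262263420726
```

Pin gripped (opening 0.153, about 14 mm). I'll swing it along the arc, turning with the arm.

Request:
step_arm:
  increments:
    - [[-13.3,2.3,0],[0,0,-0.09]]
    - [[-13,3.5,0],[0,0,-0.09]]
    - [[-12.7,4.7,0],[0,0,-0.09]]
    - [[-12.2,5.8,0],[0,0,-0.09]]
    - [[0,0,0],[0,0,0]]
    - [[0,0,0],[0,0,0]]

```text
time: 72.12
eef_pos: [0.5313, -0.1591, 0.07]
tcp_rot: [0.856, 0.517, 0.001, -0.0]
contact_force: [1.4, 2.9, 0.6]
opening: 0.156
finger_force: 25.7
```

Request:
step_arm:
  increments:
    - [[-11.6,6.9,0],[0,0,-0.09]]
    - [[-11,7.9,0],[0,0,-0.09]]
    - [[-10.2,8.9,0],[0,0,-0.09]]
    - [[-9.4,9.7,0],[0,0,-0.09]]
    - [[0,0,0],[0,0,0]]
    - [[0,0,0],[0,0,0]]

```text
time: 72.62
eef_pos: [0.4901, -0.1258, 0.07]
tcp_rot: [0.935, 0.356, 0.001, 0.0]
contact_force: [3.2, 3.8, -0.2]
opening: 0.152
finger_force: 26.1
```

Request:
step_arm:
  increments:
    - [[-8.5,10.5,0],[0,0,-0.09]]
    - [[-7.5,11.3,0],[0,0,-0.09]]
    - [[-6.4,11.9,0],[0,0,-0.09]]
    - [[-5.3,12.4,0],[0,0,-0.09]]
    - [[0,0,0],[0,0,0]]
    - [[0,0,0],[0,0,0]]

```text
time: 73.12
eef_pos: [0.4632, -0.0802, 0.0701]
tcp_rot: [0.983, 0.183, 0.002, 0.0]
contact_force: [6.4, 2.8, -2.9]
opening: 0.153
finger_force: 26.1
```

Request:
step_arm:
  increments:
    - [[-4.2,12.8,0],[0,0,-0.09]]
    - [[-3,13.2,0],[0,0,-0.09]]
    - [[-1.8,12,0],[0,0,-0.09]]
    - [[-0.6,9,0],[0,0,-0.09]]
    - [[0,0,0],[0,0,0]]
    - [[0,0,0],[0,0,0]]
    - [[0,0,0],[0,0,0]]

```text
time: 73.7
eef_pos: [0.4537, -0.0338, 0.07]
tcp_rot: [1.0, 0.004, 0.002, 0.0]
contact_force: [4.0, 1.5, -3.0]
opening: 0.152
finger_force: 26.1
```

Request:
step_arm:
  increments:
    - [[1,3,0],[0,0,0]]
    - [[0,2,0],[0,0,0]]
    - [[0,0,0],[0,0,0]]
    - [[0,0,0],[0,0,0]]
    - [[0,0,0],[0,0,0]]

```text
time: 74.12
eef_pos: [0.4535, -0.0287, 0.07]
tcp_rot: [1.0, 0.003, 0.001, 0.0]
contact_force: [4.4, -0.8, -0.5]
opening: 0.159
finger_force: 26.3
```

Request:
step_arm:
  increments:
    - [[0,2,0],[0,0,0]]
    - [[0,0,0],[0,0,0]]
    - [[0,0,0],[0,0,0]]
    - [[0,0,0],[0,0,0]]

```text
time: 74.45
eef_pos: [0.4536, -0.0265, 0.07]
tcp_rot: [1.0, 0.002, 0.001, 0.0]
contact_force: [3.8, -1.1, -1.2]
opening: 0.154
finger_force: 26.1
```

Request:
step_arm:
  increments:
    - [[0,1.5,0],[0,0,0]]
    - [[0,0,0],[0,0,0]]
    - [[0,0,0],[0,0,0]]
    - [[0,0,0],[0,0,0]]

```text
time: 74.78
eef_pos: [0.4534, -0.0266, 0.0701]
tcp_rot: [1.0, 0.003, 0.001, 0.002]
contact_force: [4.3, -6.0, -2.5]
opening: 0.154
finger_force: 26.2
```

Request:
step_arm:
  increments:
    - [[0,1.5,0],[0,0,0]]
    - [[0,0,0],[0,0,0]]
    - [[0,0,0],[0,0,0]]
    - [[0,0,0],[0,0,0]]

```text
time: 75.12
eef_pos: [0.4534, -0.0267, 0.07]
tcp_rot: [1.0, 0.004, 0.001, 0.004]
contact_force: [2.8, -12.7, -4.3]
opening: 0.158
finger_force: 26.6
```

Request:
step_arm:
  increments:
    - [[0,-2.5,0],[0,0,0]]
    - [[0,0,0],[0,0,0]]
    - [[0,0,0],[0,0,0]]
    - [[0,0,0],[0,0,0]]
    - [[0,0,0],[0,0,0]]
    - [[0,0,0],[0,0,0]]
    - [[0,0,0],[0,0,0]]
  fingers: 1

```text
time: 75.7
eef_pos: [0.4526, -0.0255, 0.0698]
tcp_rot: [1.0, 0.003, -0.0, -0.0]
contact_force: [0.2, 0.4, -1.3]
opening: 1.001
finger_force: 0.0
```

Request:
step_arm:
  increments:
    - [[0,0,15],[0,0,0]]
    - [[0,0,30],[0,0,0]]
    - [[0,0,40],[0,0,0]]
    - [[0,0,40],[0,0,0]]
    - [[0,40,0],[0,0,0]]
    - [[0,40,0],[0,0,0]]
    - [[0,40,0],[0,0,0]]
    - [[0,40,0],[0,0,0]]

```text
time: 76.37
eef_pos: [0.4526, 0.1357, 0.1954]
tcp_rot: [1.0, 0.002, 0.001, -0.0]
contact_force: [1.0, 0.2, 0.5]
opening: 1.002
finger_force: 0.0
```

Request:
step_arm:
  increments:
    - [[0,40,0],[0,0,0]]
    - [[0,40,0],[0,0,0]]
    - [[0,40,0],[0,0,0]]
    - [[0,0,0],[0,0,0]]
    - [[0,0,0],[0,0,0]]

```text
time: 76.78
eef_pos: [0.452, 0.256, 0.1945]
tcp_rot: [1.0, 0.005, -0.0, 0.0]
contact_force: [0.1, -0.2, 1.0]
opening: 1.001
finger_force: 0.0
```

```bash
python3 - <<'E'
from h import *
S=shot('scene');T=shot('top');cv2.imwrite('pics/end.png',T)
s=readout.get_state();print(s['time'],s['eef_pos'],s['contact_force'])
m=mask(T,'red');m[:160]=0;m[240:]=0;m[:,:310]=0;m[:,345:]=0
p=np.array([onz('top',u,v,.098)[:2] for v,u in np.argwhere(m)]);q=p[p[:,0]<.58];d=np.linalg.svd(q-q.mean(0))[2][0];d*=np.sign(d[0])
print('arm',len(p),p.min(0),p.max(0),q.mean(0),np.degrees(np.arctan2(d[1],d[0])))
g=cv2.cvtColor(S,cv2.COLOR_RGB2HSV)
for n,im in(('top',T),('scene',S)):
  for nm in('blue','green','orange','yellow','red'):
    for c,k in blobs(n,im,nm,.007,20):
      if k[3]<260 and k[0]>150: print(n,nm,c,k)
r,b=mask(S,'red'),mask(S,'blue')
for v in range(205,245): print(''.join('R' if r[v,u] else 'B' if b[v,u] else '#' if g[v,u,2]<90 else '.' for u in range(285,345)))
E
```

```text
76.8833 [0.45248495 0.25381114 0.19447621] [-0.38713146  0.10030961  0.21331954]
arm 411 [ 0.45473634 -0.0397488 ] [ 0.61475069 -0.00725085] [ 0.51840227 -0.02579012] -0.8266322072678569
top blue [333. 209.] [514.  -48.3  16.4  60.4]
top blue [320. 209.] [514.4  -8.   16.8  56.2]
top blue [106. 149.] [675.5 613.   34.6 161.1]
top blue [128. 133.] [736.1 567.5  12.7 110. ]
top blue [106. 114.] [782.5 626.6  13.5  59.5]
top blue [ 80. 124.] [749.9 694.7  92.3 113.2]
top green [438. 205.] [ 532.6 -348.4  184.7  186.5]
top orange [215. 208.] [510.2 294.2  54.2  55.5]
top red [609. 171.] [ 639.  -854.6   30.1   96.7]
top red [270. 122.] [765.8 138.5  23.  125.4]
scene blue [590. 396.] [694.8 691.9  14.2  39.9]
scene blue [517. 365.] [687.3 558.8  71.1 124.7]
scene blue [570. 360.] [622.9 654.7 118.8 134.1]
scene blue [526. 313.] [523.1 564.1  47.5 184.4]
scene blue [316. 224.] [431.4 -51.2  27.8  64.8]
scene blue [212. 218.] [ 543.2 -370.2   26.8   55.5]
scene green [222. 222.] [ 532.5 -337.9  166.6  177.3]
scene orange [419. 269.] [505.4 290.7  39.8  40.9]
scene orange [457. 224.] [191.5
[... 2116 characters left out ...]
.............................
...........RRRRRRRR..................#......................
........RRRRRRRRRR..................##......................
.......RRRRRRRRRR..................##.......................
.......RRRRRRRRRR.................###.......................
.......RRRRRRRRRR................###........................
.......RRRRRRRRR.................#..........................
........RRRRRRRR............................................
.........RRRRR..............................................
............................................................
...............##...........................................
........#.....###...........................................
```

The arm is home across the bore: it met its stop at 12.7 N, it lies within 1° of the jig axis, and the blue ring is visible on both sides of it. The pot is on the mat, and the decoys I re-measured (orange and large yellow rings) have not moved. Handing in.

```bash
python3 -c "
from h import *
print(sign_off())"
```

```text
the job is handed in; nothing more can be done
None
```

The job is handed in, with no verdict shown: the canister stands on the mat, steel, black, yellow, red and blue are seated in the bore in that order (brass was absent today), and the red arm is home against its stop.

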